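# Take the fallen bottle off the two-tier carousel

## Robot

A 7-joint arm with a two-finger parallel gripper is mounted at the origin on a cart in front of the work surface, level with it; the furniture and walls round the work are solid. World frame = base frame: x ahead of the robot, y to its left, z up, the work surface at z = 0. Lengths are in m, angles in rad, forces in N, time in s.
With the tool pointing down it reaches from about 0.425 to 0.925 m from the base axis. Payload 6.8 kg.
Tool frame: the origin (TCP) lies midway between the tips of the shut fingers; the grasp point (between the pads) lies 19 mm behind it; z points along the fingers, x is the direction in which the jaws open and shut, and the axes are right-handed (so a half turn about z gives the same grasp; the last joint's range is limited). The gripper opens to 85 mm and grips with 20 to 120 N. Pads are 22 mm wide; open, the fingers measure 114 mm over their backs; the gripper's body (76 mm by 85 mm) begins 54 mm behind the grasp point. The pads swing forward as they close: fully open they stand 13 mm farther back than shut.
Start: joints at [-1.248, 0.477, 0.022, 1.555, -0.011, 1.109, -0.083], TCP at [0.282, 0.613, 0.231] pointing down, gripper open.
Joint ranges: [-2.96, 2.96], [-0.34, 2.1], [-1.41, 1.46], [0.24, 2.44], [-1.37, 4.51], [0.17, 1.92], [-2.96, 2.96]. Speed limits (rad/s): [2.39, 2.39, 3.14, 3.14, 3.14, 3.14, 3.14].

## Interface

Orientations are given as a rotation vector (axis times angle).
In Python, from bench import r gives the robot as it stands. The module is installed in compiled form; this text tells all that it offers.
- The arm moves only by the shell command python3 -m pendant 'ROWS' [OPENING] [FORCE]. ROWS is text: rows parted by semicolons, each of 4 numbers parted by spaces: the shift along the tool's x, y, z in cm, then the turn about the tool's z in degrees. A call has 1 to 8 rows; each row shifts and turns the pose as measured when the row begins, along the tool's axes as they then stand; what a row does not reach is not made up. A row lasts 1/12 s, in which the tool goes at most 41.7 mm and 7.16 degrees, less where a joint would pass 70% of its speed; a pose out of reach is approached as far as the arm can. A call with a gripper value outside its range is refused whole. OPENING is the closure in counts, from 0 (fully open) to 255 (shut), set as the call begins (- or left out, the last holds). The fingers move at their own pace and stop on an object; FORCE is the grip in N (left out, the last holds). Time passes only in rows, so rows that do not move let the fingers close. It gives the time, the measured TCP pose, the force and the opening at its end, in the units of the state.
- r.get_obs(): the state, without advancing time (a new reading comes with each control period).
- r.grab_frame(name): name is "scene" or "top"; returns a dict with "color" (420x560x3 uint8, red, green, blue), "fx", "fy", "cx", "cy" (pixels), "dist_coeffs" ([k1, k2, p1, p2, k3] as OpenCV has them; the pictures are not rectified), "R" (3x3) and "t" (3): a world point X has camera coordinates R X + t. Camera axes: x right, y down, z forward; pixel columns grow to the right and rows downward; lengths in m; the calibration is good to about 2 mm. A picture is of the moment at which its call begins. There is no depth.
- r.hand_in(): hands the job in, once; it reports no verdict.
The state is a dict: "clock": time; "joints": joint angles; "qvel": joint speeds; "tau": joint torques, N m; "tcp_pos": TCP position; "orientation": TCP orientation; "contact_force": force on the tool from outside, world axes, zero at the start; "moment": the same for the moment, N m; "grip_width": finger opening in m.
Only numpy, scipy, OpenCV 4.12 (cv2) and the standard library are available. Lean on these libraries where they do the work, as an engineer would, in place of code of your own. Each camera call takes 0.05 s, during which the arm holds its last target.

## Task

One bottle has fallen over on the lower deck of the freely turning two-tier carousel. Take it out from under the upper deck and lay it gently into the two V-saddles of the metal bottle rest, its flat bottom towards the rest's upright end plate and its nozzle out over the open end, then let go. Do not drop it or let it touch the worktop; everything else on the carousel must stay on its deck, standing, the dropper bottle and the small glass vial on the worktop must be left standing where they are, and the carousel must have stopped turning at the end.

Things in the scene. Friction and masses are not known exactly. Their poses are not given: they have to be found in the camera images.
- carousel: Two-tier aluminium carousel, black fixed foot; origin on the worktop under its axis, z up (yaw means nothing). Lower deck: radius 130 mm, surface 38 mm above the worktop, 3 mm thick lip round the edge up to 44 mm. Column 20 mm diameter. Upper deck: disc of radius 105 mm, underside 193, top 200 mm above the worktop. Both turn as one. A shelf unit stands close behind (front at x = 0.649 m, 0.185 m high).
- peg (a point): Upright round black finger peg near the edge of the upper deck, for turning the carousel: 16 mm diameter, 40 mm tall above the deck (top 240 mm above the worktop), 82 mm from the carousel's axis; the point lies on its axis 223 mm above the worktop. It turns with the decks.
- bottle_mid (a point): Fallen white squeeze bottle lying on the lower deck, bottom outwards, nozzle inwards beside the column. Body 42 to 45 mm diameter, 73 mm long, then 18 mm neck to 106 mm and thin nozzle to 136 mm from the bottom; 70 to 150 g. Point: on its axis, 36 mm from the flat bottom, 21 mm above the deck as it lies; z points along the bottle to the nozzle. Does not roll.
- bottle_tip (a point): Tip of the fallen bottle's nozzle, 100 mm along z from bottle_mid.
- rest_seat (a point): Fixed aluminium bottle rest: base 116 x 76 x 6 mm, two 90 degree V-saddles 5 mm thick at x = +25 and -25 mm (tops 43 mm above the worktop, 25 mm to either side), end plate with inner face at x = -49 mm, 46 mm wide, 46 mm high. Point: where bottle_mid belongs, 52 mm above the worktop; x points level from the end plate to the open end, where the nozzle goes; z up.
- tall_bottle_mid (a point): Second squeeze bottle, same kind, 45 mm diameter and 136 mm tall, standing on the lower deck; point half-way up. Stays.
- lidded_jar_mid (a point): Lidded jar, 44 mm diameter, 45 mm tall, standing on the lower deck; point half-way up. Stays.
- white_bottle_mid (a point): Small white capped bottle, 30 mm diameter, 52 mm tall, standing on the lower deck; point half-way up. Stays.
- pin_block_mid (a point): White block 24 x 46 x 12 mm with upright needles in it (65 mm tall in all), standing on the upper deck on the far side of the axis from the peg; point at the centre of the block. Stays.
- dropper_mid (a point): Dropper bottle, 23 mm diameter, 55 mm tall, standing on the worktop between carousel and rest; point half-way up. Stays.
- vial_mid (a point): Small clear glass vial, 19 mm diameter, 37 mm tall, standing on the worktop between carousel and rest; point half-way up. Stays.
- platter (a joint): Angle of the carousel's decks, rad, counter-clockwise from above positive, 0 as found; turns round and round on an almost frictionless bearing and coasts to rest in about a second. Things stand loose on the decks and ride along when it is turned gently.
There are look-alikes about, which are no part of the job. What is shaped like the part that bears lidded_jar_mid but red is not meant.

How it is judged:
On the way:
1. the fallen bottle has been taken out from under the upper deck, held by the fingers and clear of the carousel (horizontal distance between bottle_mid and carousel above 0.17 m and contact force between the fingers and bottle above 0.3 N and contact force between bottle and carousel below 0.05 N), for 0.1 s.
At the end, for the whole second after the job is handed in: Bottle at rest in the saddles: within 14 mm along, 8 mm across, 7 mm in height and 0.12 rad of its seat, nozzle to the open end; carousel under 0.1 rad/s; the other things still on their decks, and these, the dropper bottle and the vial upright within 0.15 rad (x of bottle_mid in the frame of rest_seat between -0.014 and 0.014 m and y of bottle_mid in the frame of rest_seat between -0.008 and 0.008 m and z of bottle_mid in the frame of rest_seat between -0.007 and 0.007 m and angle between the z axis of bottle_mid and the x axis of rest_seat, either way round below 0.12 rad and x of bottle_tip in the frame of rest_seat above 0.06 m and linear speed of bottle below 0.02 m/s and velocity of joint platter between -0.1 and 0.1 rad/s and angle between each of tall_bottle_mid, lidded_jar_mid, white_bottle_mid, pin_block_mid, dropper_mid, vial_mid's own z axis and vertical below 0.15 rad and z of each of tall_bottle_mid, lidded_jar_mid, white_bottle_mid in the frame of carousel above 0.045 m and z of pin_block_mid in the frame of carousel above 0.2 m); the robot touches nothing.
It fails at once if the bottle fell or was dragged on the worktop (its middle below 40 mm) (height (world z) of bottle_mid below 0.04 m).
It fails at once if the bottle was dropped or thrown (faster than 0.5 m/s with the fingers off it) (contact force between the fingers and bottle below 0.02 N and linear speed of bottle above 0.5 m/s).
It fails at once if something else on the carousel was knocked over (angle between any of tall_bottle_mid, lidded_jar_mid, white_bottle_mid, pin_block_mid's own z axis and vertical above 0.5 rad).
It fails at once if the dropper bottle or the vial on the worktop was moved by more than 20 mm or knocked over (distance of any of dropper_mid, vial_mid from where it was at the start of the episode above 0.02 m).
It also fails if it takes over 67 s, if anything falls off the work surface, if the arm or the gripper's body presses on something with over 40 N, if the wrist force passes 120 N, or if a joint passes its speed limit or range.

## Working session

There is one attempt and no reset: what is moved stays moved. The work goes in short steps, Python scripts to look and compute and a shell command to move; the robot and the scene stay as the last step left them, time stands still between calls to the robot, and variables do not carry over. Pictures are saved under pics/ and viewed, and the job is handed in when it is done.

```bash
mkdir -p pics
python3 - <<'E'
from bench import r
import cv2
o=r.get_obs(); print({k:(v if not hasattr(v,'round') else v.round(3) if hasattr(v,'shape') else v) for k,v in o.items()})
for n in("scene","top"):
    f=r.grab_frame(n); cv2.imwrite(f"pics/{n}0.png",f["color"][:,:,::-1])
    print(n,f["fx"],f["fy"],f["cx"],f["cy"],f["dist_coeffs"],f["R"],f["t"])
E
```

```text
{'clock': 0.0, 'joints': array([-1.248,  0.478,  0.022,  1.556, -0.011,  1.109, -0.083]), 'qvel': array([ 0.001,  0.   ,  0.001,  0.001, -0.001, -0.   ,  0.   ]), 'tau': array([ 0.0000e+00, -5.9644e+01,  1.6070e+00, -2.8121e+01,  1.2000e-02,
        9.0000e-03, -0.0000e+00]), 'tcp_pos': array([0.282, 0.613, 0.23 ]), 'orientation': array([ 2.644e+00,  1.695e+00, -2.000e-03]), 'contact_force': array([ 0.076, -0.688,  0.017]), 'moment': array([ 0.069, -0.031, -0.015]), 'grip_width': 0.08503087752506387}
scene 539.7279108307191 539.7279108307191 285.315183642026 214.5319806626787 [-0.11534892  0.          0.          0.          0.        ] [[-0.52524697 -0.85084586 -0.01330192]
 [-0.34216365  0.22548646 -0.91218414]
 [ 0.7791275  -0.47457052 -0.4095646 ]] [0.29379411 0.29233024 0.84024039]
top 409.37943581980164 409.37943581980164 283.6004524694466 210.05826062681246 [-0.07711232  0.          0.          0.          0.        ] [[ 0.38801785 -0.92158829  0.01082487]
 [-0.7212806  -0.31095175 -0.61892108]
 [ 0.57375643  0.23234466 -0.78537858]] [-0.14817949  0.45771411  0.8451605 ]
```

View pics/scene0.png

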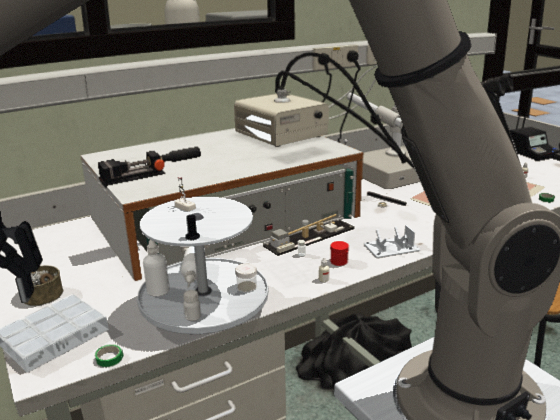

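View pics/top0.png

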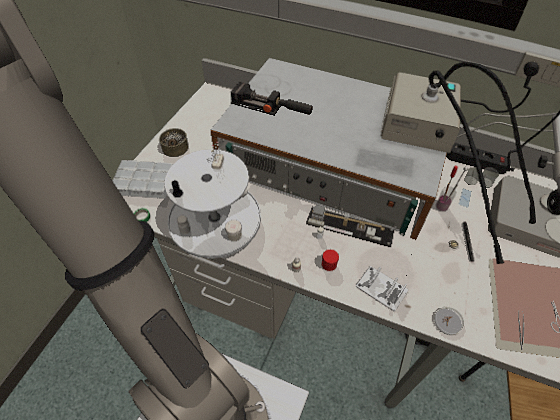

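```bash
cat > h.py <<'E'
import cv2, numpy as np
from scipy.spatial.transform import Rotation as Ro
class Cam:
    def __init__(s,f):
        s.K=np.array([[f["fx"],0,f["cx"]],[0,f["fy"],f["cy"]],[0,0,1.]]);s.d=np.array(f["dist_coeffs"],float);s.R=np.array(f["R"]);s.t=np.array(f["t"]);s.C=-s.R.T@s.t
        s.im=f["color"][:,:,::-1].copy()
    def ray(s,u,v):
        p=cv2.undistortPoints(np.array([[[u,v]]],float),s.K,s.d)[0,0]
        d=s.R.T@np.array([p[0],p[1],1]);return d/np.linalg.norm(d)
    def onz(s,u,v,z):
        d=s.ray(u,v);return s.C+d*(z-s.C[2])/d[2]
    def proj(s,P):
        p,_=cv2.projectPoints(np.atleast_2d(np.array(P,float)),cv2.Rodrigues(s.R)[0],s.t,s.K,s.d);return p[:,0]
    def crop(s,name,x0,y0,x1,y1,k):
        c=cv2.resize(s.im[y0:y1,x0:x1],None,fx=k,fy=k,interpolation=cv2.INTER_CUBIC);cv2.imwrite(name,c)
def tri(c1,p1,c2,p2):
    d1=c1.ray(*p1);d2=c2.ray(*p2);A=np.stack([d1,-d2],1);s=np.linalg.lstsq(A,c2.C-c1.C,rcond=None)[0]
    a=c1.C+d1*s[0];b=c2.C+d2*s[1];return (a+b)/2,np.linalg.norm(a-b)
def cams():
    from bench import r
    return Cam(r.grab_frame("scene")),Cam(r.grab_frame("top"))
E
python3 - <<'E'
from h import *
s,t=cams(); print(s.C,t.C)
s.crop("pics/s_car.png",125,165,285,345,4) if 0 else s.crop("pics/s_car.png",125,170,285,320,5)
t.crop("pics/t_car.png",120,140,280,260,5)
s.crop("pics/s_rest.png",260,205,440,300,4)
t.crop("pics/t_rest.png",270,200,430,320,5)
E
```

```text
[-0.40031515  0.58281031  0.61469975] [-0.09727967 -0.19060201  0.94866389]
```

View pics/s_car.png

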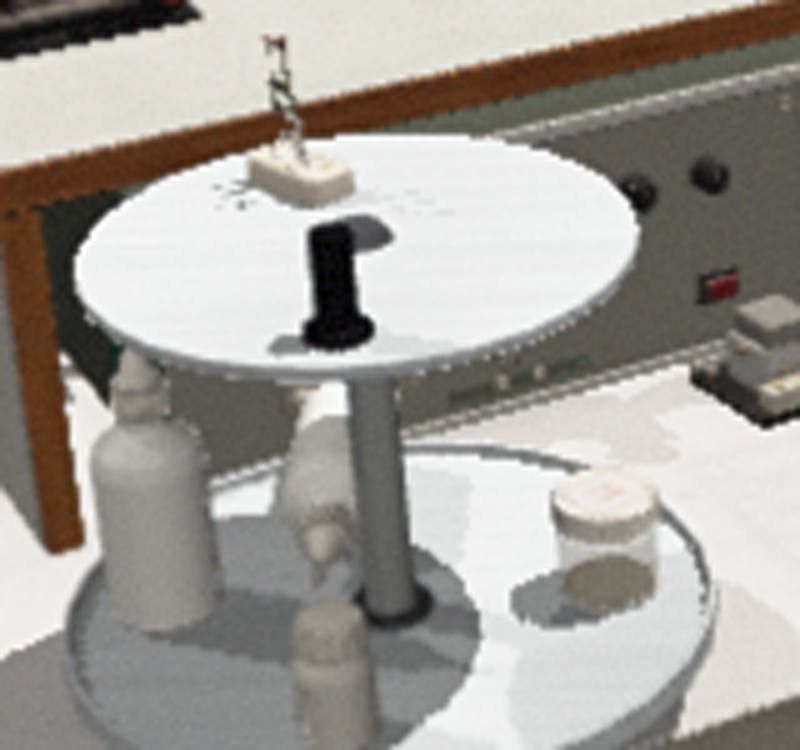

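View pics/t_car.png

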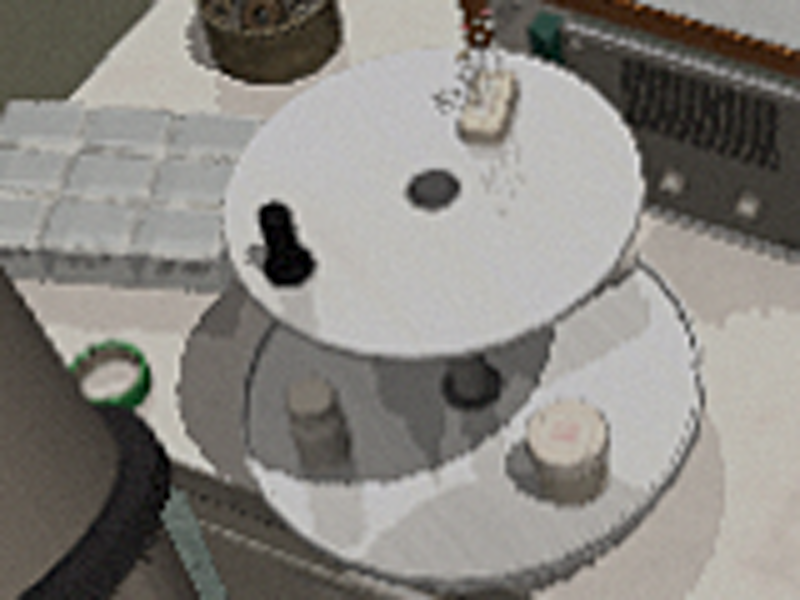

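View pics/s_rest.png

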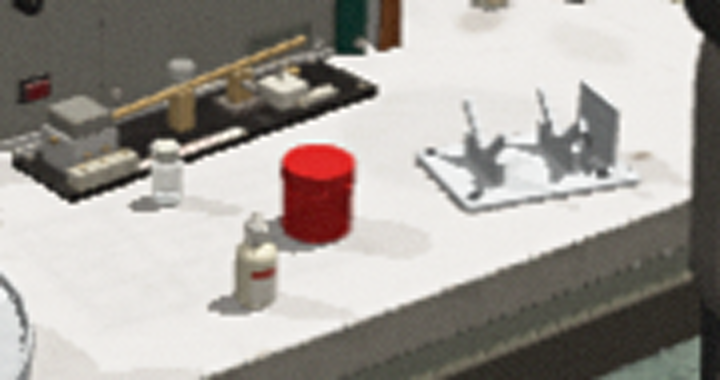

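View pics/t_rest.png

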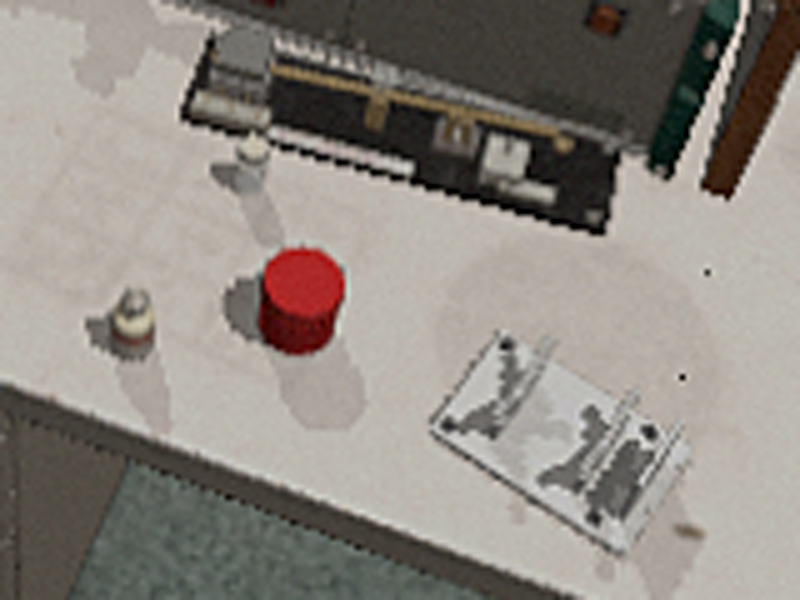

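Run:
```python
from h import *
from scipy.optimize import least_squares
s,t=cams()
S=lambda x,y:(125+x/5,170+y/5); T=lambda x,y:(120+x/5,140+y/5)
def circ(P,R=None):
    P=np.array(P)[:,:2]
    f=lambda q:np.hypot(P[:,0]-q[0],P[:,1]-q[1])-(R or q[2])
    o=least_squares(f,[*P.mean(0),.1]);return o.x,np.abs(o.fun).max()
up=[s.onz(*S(x,y),.2) for x,y in[(75,255),(640,225),(400,135),(200,165),(550,165),(100,320),(300,370),(200,355),(590,300)]]
print(circ(up),circ(up,.105))
ut=[t.onz(*T(x,y),.2) for x,y in[(226,205),(643,190),(380,50),(270,110),(500,55),(600,105),(240,260),(300,325),(430,355),(560,315),(620,260)]]
print(circ(ut),circ(ut,.105))
lt=[t.onz(*T(x,y),.044) for x,y in[(245,400),(700,395),(670,300),(270,510),(350,570),(440,590),(560,565),(650,490)]]
print('low',circ(lt),circ(lt,.130))
# peg base/top
print('peg base s',s.onz(*S(338,333),.2),'top',s.onz(*S(330,230),.24))
print('peg base t',t.onz(*T(287,268),.2),'top',t.onz(*T(272,210),.24))
# objects
print('jar lid top centre',s.onz(*S(605,492),.083),t.onz(*T(567,428),.083))
print('small',s.onz(*S(328,610),.09),t.onz(*T(312,388),.09))
print('tall tip',s.onz(*S(130,355),.174))
print('fallen nozzle tip',s.onz(*S(318,580),.059))
print('body silh L/R',s.onz(*S(280,490),.059),s.onz(*S(345,490),.06))
print('block',s.onz(*S(300,175),.206),t.onz(*T(487,105),.206))
Sr=lambda x,y:(260+x/4,205+y/4); Tr=lambda x,y:(270+x/5,200+y/5)
print('dropper base',s.onz(*Sr(255,303),0), t.onz(*Tr(133,350),0))
print('vial base',s.onz(*Sr(168,200),0),t.onz(*Tr(253,182),0))
print('rest base corners top z6',[t.onz(*Tr(*p),.006).round(4).tolist() for p in [(500,330),(432,430),(620,553),(688,462)]])
print('s',[s.onz(*Sr(*p),.006).round(4).tolist() for p in [(418,155),(470,208),(636,182)]])
```

```text
(array([0.46554142, 0.25043352, 0.10350138]), np.float64(0.005936839143466641)) (array([0.46564739, 0.25027154, 0.1       ]), np.float64(0.007619323474635439))
(array([0.46728989, 0.24551439, 0.10337466]), np.float64(0.004752235519708381)) (array([0.46744804, 0.24560086, 0.1       ]), np.float64(0.005936295394331104))
low (array([0.45999534, 0.24261859, 0.12601977]), np.float64(0.004397379969555304)) (array([0.46333289, 0.24549663, 0.1       ]), np.float64(0.0065821619518836305))
peg base s [0.39759738 0.28568126 0.2       ] top [0.39559835 0.28582478 0.24      ]
peg base t [0.39488243 0.28544575 0.2       ] top [0.39635205 0.28564606 0.24      ]
jar lid top centre [0.43292659 0.1679813  0.083     ] [0.43553402 0.16590469 0.083     ]
small [0.40041281 0.29872005 0.09      ] [0.40106751 0.29859566 0.09      ]
tall tip [0.47260882 0.33860299 0.174     ]
fallen nozzle tip [0.4702751  0.27673035 0.059     ]
body silh L/R [0.54525143 0.2627329  0.059     ] [0.52888168 0.24031495 0.06      ]
block [0.52310225 0.24846963 0.206     ] [0.52533409 0.24622845 0.206     ]
dropper base [ 0.42238888 -0.01411198  0.        ] [ 0.42297604 -0.02008775  0.        ]
vial base [ 0.54687891 -0.03902184  0.        ] [ 0.55000448 -0.04219574  0.        ]
rest base corners top z6 [[0.5076, -0.1969, 0.006], [0.4361, -0.1805, 0.006], [0.4067, -0.2873, 0.006], [0.4696, -0.3079, 0.006]]
s [[0.5018, -0.1929, 0.006], [0.4324, -0.1753, 0.006], [0.4021, -0.2796, 0.006]]
```

The fallen bottle is the grey-white one lying at scene pixel (189, 266), with its nozzle towards the camera. These could be mistaken for it or for other named parts:
- Standing tall bottle at (156, 270).
- Small capped bottle at (191, 300).
- White-lidded jar at (246, 270).
- Red jar at (340, 253), the look-alike.

The bottle lies on the shelf side, so I turn the carousel about 105° clockwise, with the peg caged loosely between the fingers.

```bash
cat >> h.py <<'E'
def tf():
    from bench import r
    o=r.get_obs();return np.array(o["tcp_pos"]),Ro.from_rotvec(o["orientation"]).as_matrix(),o
def st(target=None):
    p,R,o=tf();print('t',round(o["clock"],2),'tcp',p.round(4),'x',R[:,0].round(3),'y',R[:,1].round(3),'z',R[:,2].round(3),'xaz',round(np.degrees(np.arctan2(R[1,0],R[0,0])),1),'w',round(o["grip_width"],4),'F',np.round(o["contact_force"],2),'q',np.round(o["joints"],2))
    if target is not None: print('rows cm',((R.T@(np.array(target)-p))*100).round(2))
E
python3 -c "
from h import *
st([.3965,.2856,.28])"; python3 -m pendant '0 0 -2.5 0; 0 0 -2.5 0' 165 20
```

```text
t 0.3 tcp [0.2818 0.6132 0.231 ] x [ 0.418  0.909 -0.001] y [ 0.909 -0.418  0.   ] z [-0.    -0.001 -1.   ] xaz 65.3 w 0.0853 F [ 0.3   0.85 -0.13] q [-1.25  0.48  0.02  1.56 -0.01  1.11 -0.08]
rows cm [-24.98  24.1   -4.89]
clock: 0.47
tcp_pos: [0.2805, 0.6101, 0.2756]
orientation: [2.638, 1.692, -0.015]
contact_force: [0.8, -0.2, 0.7]
grip_width: 0.0638
```

```bash
python3 -m pendant '-2.5 2.4 0 0; -2.5 2.4 0 0; -2.5 2.4 0 0; -2.5 2.4 0 0; -2.5 2.4 0 0; -2.5 2.4 0 0; -2.5 2.4 0 0; -2.5 2.4 0 0'; python3 -c "
from h import *
st([.3965,.2856,.28])"
```

```text
clock: 1.13
tcp_pos: [0.3707, 0.3491, 0.2809]
orientation: [-2.629, -1.714, 0.002]
contact_force: [0.2, -0.1, -0.1]
grip_width: 0.03
t 1.13 tcp [0.3707 0.3491 0.2809] x [0.404 0.915 0.001] y [ 0.915 -0.404 -0.004] z [-0.003  0.002 -1.   ] xaz 66.2 w 0.03 F [ 0.21 -0.11 -0.06] q [-0.97  0.15  0.11  1.89 -0.02  1.1   0.3 ]
rows cm [-4.77  4.92  0.07]
```

```bash
python3 -m pendant '-2 2.1 0 2.5; -2 2 0 2.7; -1 1 0 0; 0 0 0 0'
python3 - <<'E'
from h import *
st([.3965,.2856,.21])
s,t=cams(); s.crop("pics/s1.png",110,130,290,280,4); t.crop("pics/t1.png",110,100,270,220,5)
E
```

```text
clock: 1.47
tcp_pos: [0.3984, 0.2696, 0.2815]
orientation: [-2.718, -1.571, 0.001]
contact_force: [0.2, 0.5, -1.1]
grip_width: 0.0302
t 1.47 tcp [0.3984 0.2696 0.2815] x [0.499 0.867 0.   ] y [ 0.867 -0.499 -0.002] z [-0.002  0.001 -1.   ] xaz 60.1 w 0.0302 F [ 0.22  0.49 -1.07] q [-0.88  0.1   0.18  1.95 -0.02  1.09  0.35]
rows cm [ 1.28 -0.95  7.15]
```

View pics/s1.png

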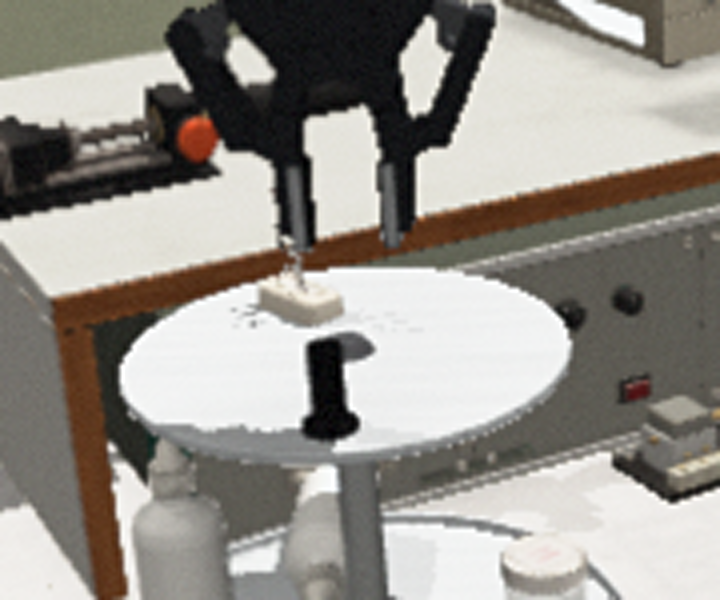

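View pics/t1.png

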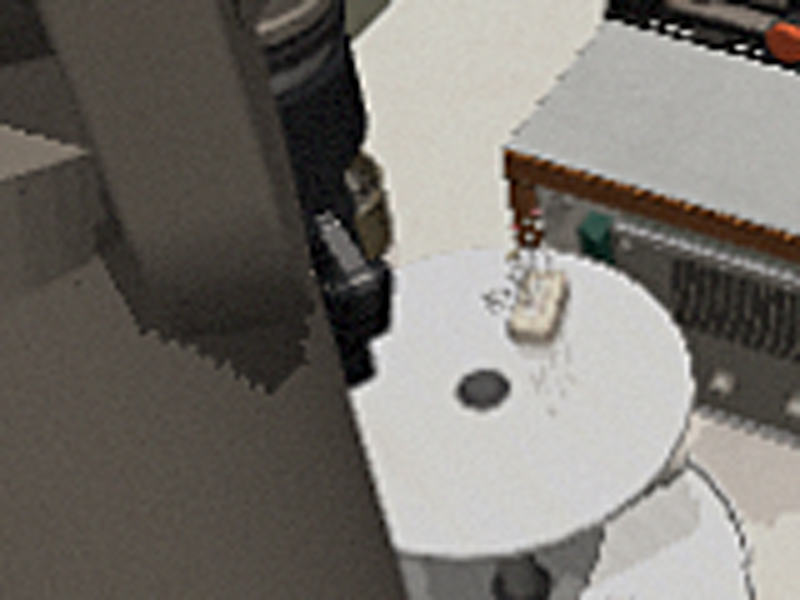

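The fingers are above and behind the peg. I correct the position, then go down over it.

```bash
python3 -m pendant '1.3 -1 0 0; 0 0 0 0; 0 0 0 0'; python3 -c "
from h import *
st([.3965,.2856,.216])"
```

```text
clock: 1.82
tcp_pos: [0.3936, 0.2936, 0.2817]
orientation: [-2.709, -1.583, -0.001]
contact_force: [-0.3, -0.1, -0.5]
grip_width: 0.0304
t 1.82 tcp [0.3936 0.2936 0.2817] x [0.491 0.871 0.003] y [ 0.871 -0.491 -0.004] z [-0.002  0.004 -1.   ] xaz 60.6 w 0.0304 F [-0.29 -0.06 -0.5 ] q [-0.91  0.12  0.16  1.93 -0.03  1.09  0.32]
rows cm [-0.57  0.66  6.56]
```

```bash
python3 -m pendant '-0.5 0.6 0 0; 0 0 0 0; 0 0 0 0'; python3 -c "
from h import *
st([.3965,.2856,.216])"
```

```text
clock: 2.07
tcp_pos: [0.3954, 0.2877, 0.2812]
orientation: [-2.704, -1.59, 0.001]
contact_force: [0.2, 0.1, 0.4]
grip_width: 0.0305
t 2.07 tcp [0.3954 0.2877 0.2812] x [0.486 0.874 0.002] y [ 0.874 -0.486 -0.004] z [-0.003  0.004 -1.   ] xaz 60.9 w 0.0305 F [0.24 0.11 0.41] q [-0.9   0.12  0.16  1.94 -0.03  1.09  0.33]
rows cm [-0.14  0.22  6.52]
```

```bash
python3 -m pendant '-0.15 0.2 2 0; 0 0 2 0; 0 0 1.5 0; 0 0 0.8 0; 0 0 0 0'
python3 - <<'E'
from h import *
st([.3965,.2856,.216])
s,t=cams(); s.crop("pics/s2.png",110,130,290,280,4)
E
```

```text
clock: 2.48
tcp_pos: [0.3976, 0.2852, 0.2173]
orientation: [-2.705, -1.588, -0.005]
contact_force: [0.6, 0.3, 0.3]
grip_width: 0.0302
t 2.48 tcp [0.3976 0.2852 0.2173] x [0.487 0.873 0.005] y [ 0.873 -0.487 -0.003] z [ 0.     0.006 -1.   ] xaz 60.8 w 0.0302 F [0.6  0.26 0.26] q [-0.89  0.18  0.16  2.02 -0.04  0.94  0.36]
rows cm [-0.02 -0.12  0.13]
```

View pics/s2.png

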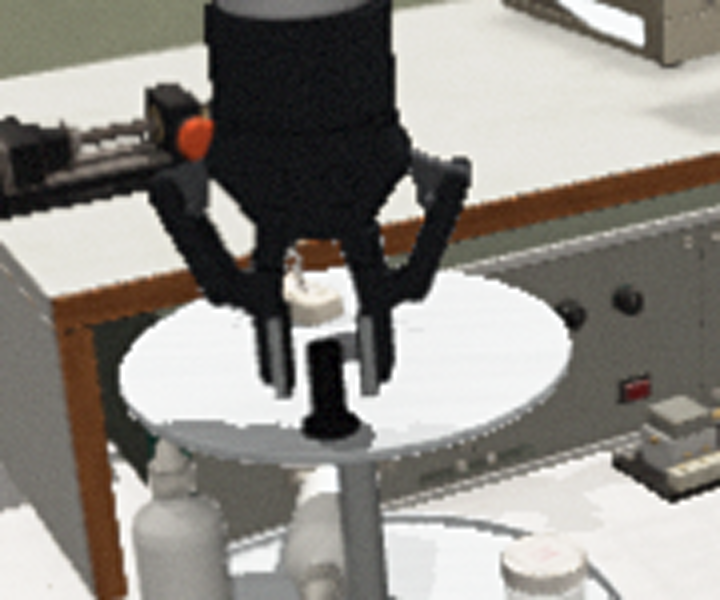

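```bash
python3 -m pendant '0 0 0 0; 0.15 0 0 1; 0.3 0 0 2; 0.43 0 0 3; 0.5 0 0 3.5; 0.5 0 0 3.5; 0.5 0 0 3.5; 0.5 0 0 3.5' 185; python3 -c "
from h import *
st([.466,.247,.217])"
```

```text
clock: 3.25
tcp_pos: [0.4191, 0.3113, 0.226]
orientation: [-2.945, -1.062, -0.021]
contact_force: [1.1, -0.6, -0.1]
grip_width: 0.0235
t 3.25 tcp [0.4191 0.3113 0.226 ] x [0.77  0.638 0.016] y [ 0.638 -0.77  -0.006] z [ 0.009  0.015 -1.   ] xaz 39.7 w 0.0235 F [ 1.07 -0.6  -0.13] q [-0.93  0.22  0.21  1.95 -0.06  0.96 -0.  ]
rows cm [-0.51  7.95  0.85]
```

```bash
python3 -m pendant '0.5 0 0.2 4.2; 0.5 0 0.2 4.2; 0.5 0 0.2 4; 0.5 0 0.1 4; 0.5 0 0.1 4; 0.5 0 0.1 4; 0.5 0 0.1 4; 0.5 0 0.1 4'
python3 - <<'E'
from h import *
st([.466,.247,.217])
p,_,_=tf();print(np.degrees(np.arctan2(p[1]-.247,p[0]-.466)),np.hypot(p[1]-.247,p[0]-.466))
E
```

```text
clock: 3.92
tcp_pos: [0.4596, 0.3338, 0.223]
orientation: [-3.114, -0.146, -0.028]
contact_force: [0.5, 0.3, -0.1]
grip_width: 0.0232
t 3.92 tcp [0.4596 0.3338 0.223 ] x [0.995 0.093 0.019] y [ 0.094 -0.995 -0.023] z [ 0.017  0.025 -1.   ] xaz 5.4 w 0.0232 F [ 0.46  0.34 -0.14] q [-0.99  0.3   0.31  1.86 -0.12  0.97 -0.53]
rows cm [-0.19  8.72  0.39]
94.20610281872654 0.08706524050147905
```

```bash
python3 -m pendant '0.5 0.15 0.1 4; 0.5 0.15 0.1 4; 0.5 0.1 0.1 4; 0.5 0.1 0.1 4; 0.5 0.1 0.1 4; 0.5 0.05 0.1 4; 0.4 0.05 0.1 3; 0.3 0 0 2'
python3 - <<'E'
from h import *
st([.466,.247,.217])
p,_,_=tf();print(np.degrees(np.arctan2(p[1]-.247,p[0]-.466)),np.hypot(p[1]-.247,p[0]-.466))
s,t=cams(); s.crop("pics/s3.png",110,130,290,340,3); t.crop("pics/t3.png",110,100,270,260,5)
E
```

```text
clock: 4.58
tcp_pos: [0.5002, 0.3269, 0.2233]
orientation: [-3.026, 0.684, -0.026]
contact_force: [-0.3, 0.6, -0.1]
grip_width: 0.0235
t 4.58 tcp [0.5002 0.3269 0.2233] x [ 0.903 -0.43   0.008] y [-0.429 -0.902 -0.042] z [ 0.025  0.035 -0.999] xaz -25.5 w 0.0235 F [-0.31  0.6  -0.11] q [-1.01  0.35  0.43  1.81 -0.19  0.97 -0.95]
rows cm [0.34 8.7  0.26]
66.82398178946983 0.0868889717013482
```

View pics/s3.png

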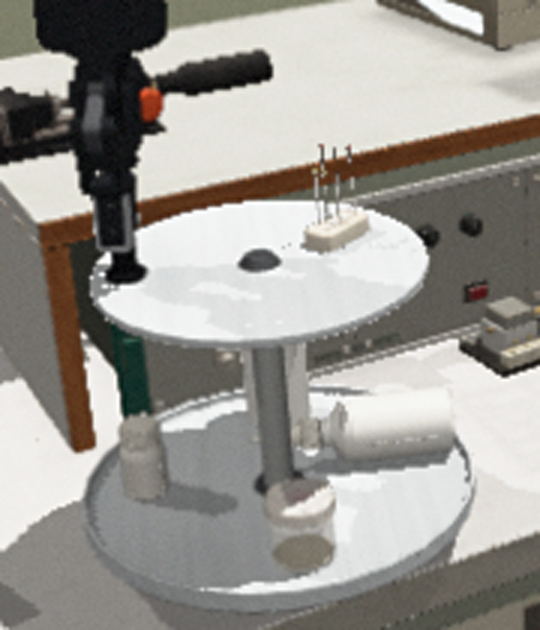

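View pics/t3.png

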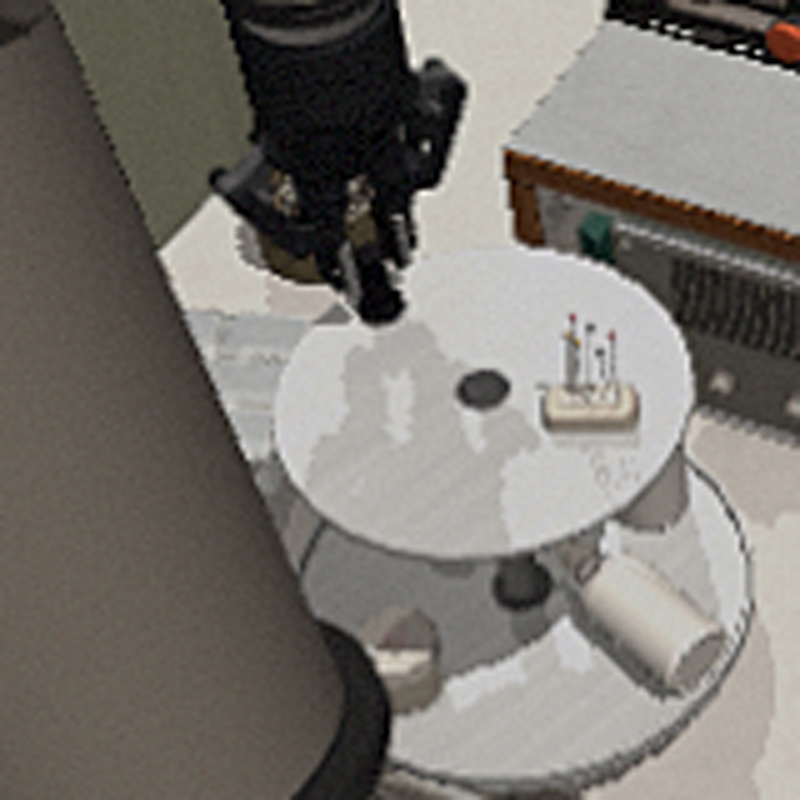

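Run:
```python
from h import *
s,t=cams()
S=lambda x,y:(110+x/3,130+y/3); T=lambda x,y:(110+x/5,100+y/5)
a=t.onz(*T(697,655),.059);b=t.onz(*T(598,570),.059)
print('bottom t',a,'neck t',b,np.degrees(np.arctan2(*(b-a)[1::-1])), np.linalg.norm(a-b))
a=s.onz(*S(447,422),.059);b=s.onz(*S(325,433),.059)
print('bottom s',a,'shoulder s',b,np.degrees(np.arctan2(*(b-a)[1::-1])), np.linalg.norm(a-b))
print(s.proj([[.466,.247,.2]]),t.proj([[.466,.247,.2]]), 'hub', T(484,388), S(260,258))
print('hub', t.onz(*T(484,388),.202),s.onz(*S(260,258),.205))
s.crop("pics/s3b.png",200,240,280,300,10);t.crop("pics/t3b.png",200,190,270,245,10)
```

```text
bottom t [0.45132317 0.12859623 0.059     ] neck t [0.48127774 0.20338048 0.059     ] 68.17159896105407 0.08056028841073515
bottom s [0.4478302  0.13120476 0.059     ] shoulder s [0.47964276 0.20793821 0.059     ] 67.48182773297339 0.08306661298114147
[[197.55168182 217.8221332 ]] [[205.91510083 178.23488709]] hub (206.8, 177.6) (196.66666666666669, 216.0)
hub [0.46723136 0.24487179 0.202     ] [0.464078   0.24917469 0.205     ]
```

View pics/s3b.png

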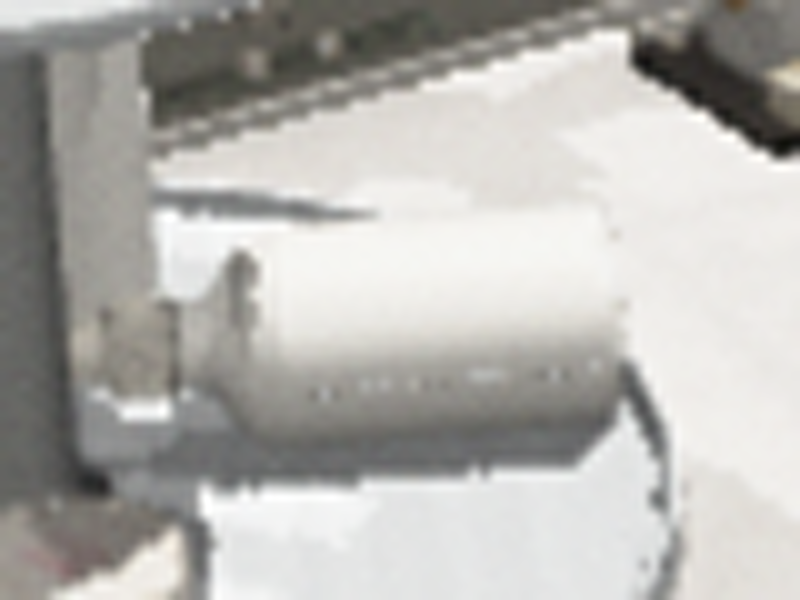

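View pics/t3b.png

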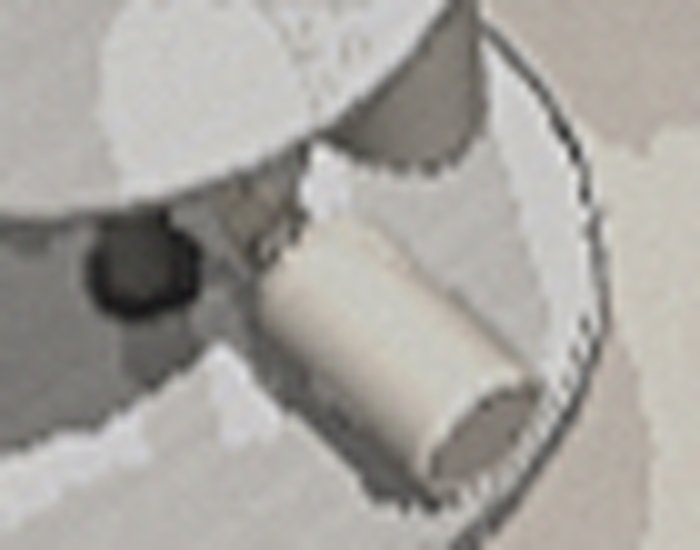

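```bash
python3 -m pendant '0 0 -2 0; 0 0 -3 0; 0 0 -3 0; 0 0 -3 0; 0 0 -3 0; 0 0 0 0'
python3 - <<'E'
from h import *
st()
s,t=cams(); cv2.imwrite("pics/t4.png",t.im);cv2.imwrite("pics/s4.png",s.im)
for p in[(203,85),(115,160),(140,140),(170,110)]: print(p,t.onz(*p,0),t.onz(*p,.3))
print(t.proj([[.3,.85,0],[.3,.85,.3],[.466,.247,.2]]),s.proj([[.3,.85,0],[.3,.85,.3]]))
E
```

```text
clock: 5.28
tcp_pos: [0.4932, 0.3225, 0.3679]
orientation: [-3.034, 0.665, -0.02]
contact_force: [1.2, 0.7, 0.0]
grip_width: 0.0231
t 5.28 tcp [0.4932 0.3225 0.3679] x [ 0.908 -0.418  0.005] y [-0.418 -0.908 -0.037] z [ 0.02   0.032 -0.999] xaz -24.7 w 0.0231 F [1.24 0.69 0.01] q [-1.05  0.22  0.46  1.64 -0.12  1.27 -1.  ]
(203, 85) [ 1.04659206e+00  6.23209473e-01 -1.11022302e-16] [0.68486066 0.36585442 0.3       ]
(115, 160) [0.56933643 0.68227714 0.        ] [0.35852959 0.40624287 0.3       ]
(140, 140) [0.6829588  0.66264334 0.        ] [0.43622069 0.39281795 0.3       ]
(170, 110) [0.862772   0.65685128 0.        ] [0.55917079 0.38885753 0.3       ]
[[ 18.44957999 202.58342865]
 [-36.65323278 127.75185585]
 [205.91510083 178.23488709]] [[-127.75202322  482.88162549]
 [-216.24327484  305.92535329]]
```

View pics/t4.png

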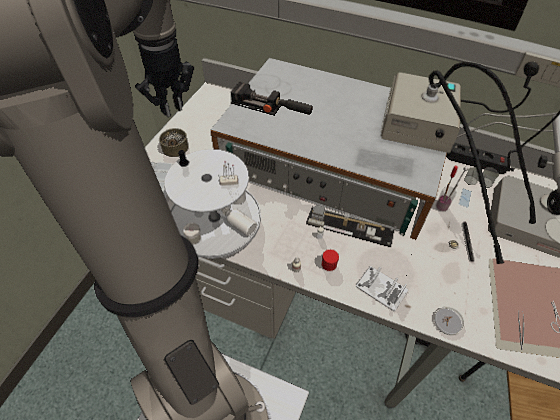

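View pics/s4.png

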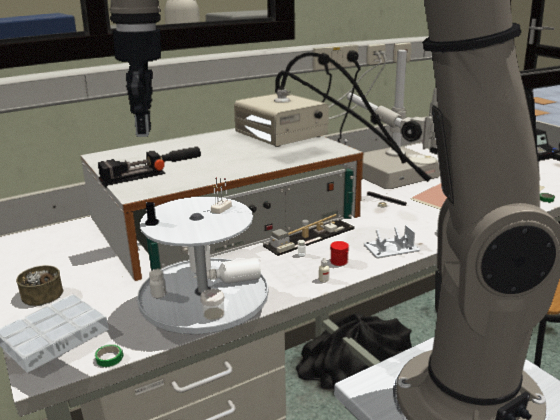

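Run:
```python
from h import *
s,t=cams()
for z in(-.7,-.8,-.9):
  print(z,[t.onz(*p,z).round(2).tolist() for p in[(20,383),(50,335),(85,290)]])
print(t.onz(203,62,.1), s.onz(15,395,0))
st([.60,.68,.40])
```

```text
-0.7 [[-0.11, 0.92, -0.7], [0.1, 0.94, -0.7], [0.33, 0.94, -0.7]]
-0.8 [[-0.11, 0.99, -0.8], [0.11, 1.01, -0.8], [0.36, 1.01, -0.8]]
-0.9 [[-0.12, 1.05, -0.9], [0.12, 1.08, -0.9], [0.38, 1.08, -0.9]]
[1.05425957 0.61205241 0.1       ] [0.39537219 0.62631475 0.        ]
t 5.48 tcp [0.4905 0.3212 0.3603] x [ 0.908 -0.418  0.001] y [-0.418 -0.908 -0.027] z [ 0.012  0.024 -1.   ] xaz -24.7 w 0.0237 F [ 0.03 -1.15 -0.29] q [-1.05  0.23  0.46  1.65 -0.12  1.27 -1.  ]
rows cm [ -5.06 -37.27  -2.97]
```

```bash
python3 -m pendant '-0.5 -4 -0.4 0; -0.5 -4 -0.4 0; -0.5 -4 -0.4 0; -0.5 -4 -0.4 0; -0.5 -4 -0.4 0; -0.5 -4 -0.4 0; -0.5 -4 -0.4 0; -0.5 -4 -0.4 0'; python3 -c "
from h import *
st([.75,.80,.40])"
```

```text
clock: 6.15
tcp_pos: [0.5888, 0.6247, 0.3833]
orientation: [-3.06, 0.688, 0.017]
contact_force: [1.6, 1.2, 1.1]
grip_width: 0.0234
t 6.15 tcp [0.5888 0.6247 0.3833] x [ 0.904 -0.428 -0.011] y [-0.428 -0.904 -0.003] z [-0.009  0.007 -1.   ] xaz -25.4 w 0.0234 F [1.63 1.19 1.14] q [-1.03  0.81  0.41  0.71 -0.31  1.66 -1.2 ]
rows cm [  7.04 -22.75  -1.69]
```

```bash
python3 -m pendant '0.5 -3 -2 0; 0.5 -3 -2 0; 0.5 -3 -2 0; 0.5 -3 -2 0'; python3 -c "
from h import *
st([.75,.80,.40])"
```

```text
clock: 6.48
tcp_pos: [0.6232, 0.6638, 0.4116]
orientation: [-3.013, 0.727, 0.042]
contact_force: [1.6, -1.2, 1.1]
grip_width: 0.0237
t 6.48 tcp [0.6232 0.6638 0.4116] x [ 0.89  -0.455 -0.036] y [-0.456 -0.889 -0.034] z [-0.017  0.047 -0.999] xaz -27.1 w 0.0237 F [ 1.61 -1.21  1.14] q [-0.97  1.05  0.94  0.27 -0.89  1.9  -1.23]
rows cm [  5.11 -17.86   1.58]
```

```bash
python3 -m pendant '0 0 -3 0; 0 0 -3 0; 0 0 -3 0; 0 0 -3 0'; python3 -c "
from h import *
st([.75,.80,.40])"
```

```text
clock: 6.82
tcp_pos: [0.6225, 0.6335, 0.4711]
orientation: [-2.992, 0.774, -0.026]
contact_force: [-0.2, 0.4, -0.4]
grip_width: 0.0232
t 6.82 tcp [0.6225 0.6335 0.4711] x [ 0.875 -0.485  0.003] y [-0.484 -0.873 -0.054] z [ 0.029  0.045 -0.999] xaz -29.0 w 0.0232 F [-0.22  0.39 -0.36] q [-0.9   0.94  0.27  0.25 -0.25  1.91 -1.34]
rows cm [  3.05 -20.33   8.23]
```

```bash
python3 -m pendant '0 -1 -4 0; 0 -1 -4 0; 0 -1 -4 0; 0 -1 -4 0; 0 -1 -4 0; 0 -1 -4 0'; python3 -c "
from h import *
st([.75,.80,.40])"
```

```text
clock: 7.32
tcp_pos: [0.5846, 0.6144, 0.6109]
orientation: [-2.847, 0.735, -0.124]
contact_force: [-0.4, 0.8, -0.3]
grip_width: 0.0235
t 7.32 tcp [0.5846 0.6144 0.6109] x [ 0.873 -0.487  0.032] y [-0.47  -0.857 -0.212] z [ 0.13   0.17  -0.977] xaz -29.1 w 0.0235 F [-0.44  0.79 -0.34] q [-0.93  0.78  0.34  0.24 -0.3   1.91 -1.35]
rows cm [  4.73 -19.22  25.91]
```

```bash
python3 -m pendant '0 -2 -4 0; 0 -2 -4 0; 0 -2 -4 0; 0 -2 -4 0; 0 -2 -4 0; 0 -2 -4 0'; python3 -c "
from h import *
st([.75,.80,.40])"
```

```text
clock: 7.82
tcp_pos: [0.5291, 0.5862, 0.739]
orientation: [-2.704, 0.707, -0.228]
contact_force: [0.2, 0.5, 0.6]
grip_width: 0.0236
t 7.82 tcp [0.5291 0.5862 0.739 ] x [ 0.864 -0.5    0.069] y [-0.446 -0.82  -0.359] z [ 0.236  0.28  -0.931] xaz -30.1 w 0.0236 F [0.25 0.53 0.61] q [-1.01  0.64  0.56  0.24 -0.44  1.92 -1.36]
rows cm [  6.06 -15.19  42.74]
```

```bash
python3 -m pendant '-3 -1 -3 0; -3 -1 -3 0; -3 -1 -3 0; -3 -1 -3 0; -3 -1 -3 0; -3 -1 -3 0'; python3 -c "
from h import *
st([.75,.80,.40])"
```

```text
clock: 8.32
tcp_pos: [0.3524, 0.6396, 0.8313]
orientation: [-2.578, 0.686, -0.283]
contact_force: [0.2, 1.0, -0.2]
grip_width: 0.0232
t 8.32 tcp [0.3524 0.6396 0.8313] x [ 0.855 -0.513  0.079] y [-0.419 -0.773 -0.476] z [ 0.305  0.374 -0.876] xaz -30.9 w 0.0232 F [ 0.23  1.   -0.18] q [-1.32  0.52  0.56  0.24 -0.28  1.91 -1.58]
rows cm [22.37 -8.52 55.9 ]
```

```bash
python3 -m pendant '-3.5 0 -1 0; -3.5 0 -1 0; -3.5 0 -1 0; -3 0 -2.5 0; -2 0 -3.5 0; 0 0 -4 0; 0 0 -4 0; 0 0 0 0'; python3 -c "
from h import *
st([.75,.80,.40])"
```

```text
clock: 8.98
tcp_pos: [0.1627, 0.6533, 0.9045]
orientation: [-2.45, 0.632, -0.29]
contact_force: [0.8, -1.1, 1.7]
grip_width: 0.0236
t 8.98 tcp [0.1627 0.6533 0.9045] x [ 0.864 -0.5    0.061] y [-0.373 -0.716 -0.59 ] z [ 0.339  0.487 -0.805] xaz -30.1 w 0.0236 F [ 0.79 -1.1   1.68] q [-1.74  0.44  0.78  0.24 -0.23  1.92 -1.77]
rows cm [40.31 -2.63 67.66]
```

```bash
cat > kin.py <<'E'
import numpy as np
from scipy.optimize import least_squares
from scipy.spatial.transform import Rotation as Ro
D=[
([-1.248,.478,.022,1.556,-.011,1.109,-.083],[.2818,.6132,.2305],[2.644,1.695,-.002]),
([-.97,.15,.11,1.89,-.02,1.1,.3],[.3707,.3491,.2809],[-2.629,-1.714,.002]),
([-.88,.1,.18,1.95,-.02,1.09,.35],[.3984,.2696,.2815],[-2.718,-1.571,.001]),
([-.91,.12,.16,1.93,-.03,1.09,.32],[.3936,.2936,.2817],[-2.709,-1.583,-.001]),
([-.9,.12,.16,1.94,-.03,1.09,.33],[.3954,.2877,.2812],[-2.704,-1.59,.001]),
([-.89,.18,.16,2.02,-.04,.94,.36],[.3976,.2852,.2173],[-2.705,-1.588,-.005]),
([-.93,.22,.21,1.95,-.06,.96,0],[.4191,.3113,.226],[-2.945,-1.062,-.021]),
([-.99,.3,.31,1.86,-.12,.97,-.53],[.4596,.3338,.223],[-3.114,-.146,-.028]),
([-1.01,.35,.43,1.81,-.19,.97,-.95],[.5002,.3269,.2233],[-3.026,.684,-.026]),
([-1.05,.22,.46,1.64,-.12,1.27,-1.],[.4932,.3225,.3679],[-3.034,.665,-.02]),
([-1.03,.81,.41,.71,-.31,1.66,-1.2],[.5888,.6247,.3833],[-3.06,.688,.017]),
([-.97,1.05,.94,.27,-.89,1.9,-1.23],[.6232,.6638,.4116],[-3.013,.727,.042]),
([-.9,.94,.27,.25,-.25,1.91,-1.34],[.6225,.6335,.4711],[-2.992,.774,-.026]),
([-.93,.78,.34,.24,-.3,1.91,-1.35],[.5846,.6144,.6109],[-2.847,.735,-.124]),
([-1.01,.64,.56,.24,-.44,1.92,-1.36],[.5291,.5862,.739],[-2.704,.707,-.228]),
([-1.32,.52,.56,.24,-.28,1.91,-1.58],[.3524,.6396,.8313],[-2.578,.686,-.283]),
([-1.74,.44,.78,.24,-.23,1.92,-1.77],[.1627,.6533,.9045],[-2.45,.632,-.29])]
Q=np.array([d[0] for d in D]);P=np.array([d[1] for d in D]);RV=np.array([d[2] for d in D])
def fk(q,par):
    # axes: alternating z,y with signs; offsets: 8 translations (small x,y; z), last tool rotation
    sg=par[0:7];T=par[7:31].reshape(8,3);o=par[31:38]
    q=np.atleast_2d(q);n=len(q);R=np.tile(np.eye(3),(n,1,1));p=np.tile(T[0],(n,1)).astype(float)
    for i in range(7):
        ax=np.array([0,0,1.]) if i%2==0 else np.array([0,1.,0])
        Ri=Ro.from_rotvec(np.outer(SG[i]*q[:,i]+o[i],ax)).as_matrix()
        R=R@Ri;p=p+R@T[i+1]
    return p,R
if __name__=="__main__":
    best=None
    import itertools
    RM=Ro.from_rotvec(RV).as_matrix()
    for s35 in itertools.product([1,-1],repeat=3):
      for o1 in (0,):
        SG=np.array([-1,1,s35[0],1,s35[1],1,s35[2]])
        T=np.zeros((8,3));T[1]=[0,0,.3];T[3]=[0,0,.35];T[5]=[0,0,.3];T[7]=[0,0,.25]
        def unpack(x):
            par=np.zeros(38);par[7:31]=x[:24];par[31:38]=x[24:31];return par
        def res(x):
            p,R=fk(Q,unpack(x));e=Ro.from_matrix(np.einsum('nij,nkj->nik',R,RM)).as_rotvec()
            return np.concatenate([((p-P)*1).ravel(),(e*.5).ravel(),.002*(x[:24]-T.ravel()),.001*(x[24:30])])
        for o7 in (0,1.57,3.14,-1.57):
            x0=np.r_[T.ravel(),np.zeros(6),o7]
            s=least_squares(res,x0,loss='soft_l1',f_scale=.02)
            rr=res(s.x)[:len(Q)*6]
            v=np.sqrt((rr**2).mean())
            if best is None or v<best[0]: best=(v,SG.copy(),s.x); print(v,SG,o7)
    SG=best[1];par=unpack(best[2]);np.savez('kin.npz',SG=SG,par=par)
    print(par[7:31].reshape(8,3).round(3),par[31:].round(3))
    p,R=fk(Q,par);print(np.linalg.norm(p-P,axis=1).round(4)); print(np.degrees(np.linalg.norm(Ro.from_matrix(np.einsum('nij,nkj->nik',R,RM)).as_rotvec(),axis=1)).round(2))
E
python3 kin.py
```

```text
0.3904347556557554 [-1  1  1  1  1  1  1] 0
0.39043435224014356 [-1  1  1  1  1  1  1] 1.57
0.20826688202576907 [-1  1  1  1  1  1  1] 3.14
0.20826460040088077 [-1  1  1  1  1  1  1] -1.57
0.0017783676273093033 [-1  1  1  1  1  1 -1] 0
0.0017783676270624312 [-1  1  1  1  1  1 -1] 1.57
0.0017783665762264634 [-1  1 -1  1 -1  1 -1] 0
0.0017783665761740726 [-1  1 -1  1 -1  1 -1] 1.57
[[-0.003  0.004 -0.006]
 [ 0.001 -0.018  0.294]
 [ 0.008 -0.018  0.092]
 [-0.004 -0.013  0.442]
 [-0.005 -0.013  0.089]
 [ 0.009 -0.004  0.389]
 [ 0.009 -0.004  0.031]
 [ 0.003 -0.002  0.281]] [ 0.000e+00  0.000e+00  0.000e+00  1.000e-03 -0.000e+00 -0.000e+00
  3.141e+00]
[0.0016 0.0031 0.0041 0.0031 0.0047 0.0036 0.0027 0.0032 0.0027 0.0016
 0.0039 0.0007 0.0032 0.0031 0.0018 0.0034 0.0024]
[0.08 0.22 0.39 0.2  0.57 0.48 0.11 0.28 0.48 0.13 0.62 0.12 0.39 0.39
 0.49 0.19 0.23]
```

```bash
cat > ik.py <<'E'
import numpy as np, kin
from scipy.optimize import least_squares
from scipy.spatial.transform import Rotation as Ro
z=np.load('kin.npz');kin.SG=z['SG'];par=z['par']
LO=np.array([-2.96,-.34,-1.41,.24,-1.37,.17,-2.96]);HI=np.array([2.96,2.1,1.46,2.44,4.51,1.92,2.96])
def fk(q): p,R=kin.fk(np.array(q)[None],par);return p[0],R[0]
def toolR(th,az,b):
    zt=np.array([np.sin(th)*np.cos(az),np.sin(th)*np.sin(az),-np.cos(th)])
    x=np.cross(zt,b);x/=np.linalg.norm(x)   # perpendicular to bottle axis & tool z
    return np.stack([x,np.cross(zt,x),zt],1)
def ik(p,R,seeds,flip=True):
    best=None
    for f in ([1,-1] if flip else [1]):
        Rt=R@np.diag([f,f,1])
        for s in seeds:
            def res(q):
                pp,RR=fk(q);e=Ro.from_matrix(RR@Rt.T).as_rotvec();return np.r_[pp-p,e*.3,1e-4*(q-s)]
            o=least_squares(res,np.clip(s,LO+.01,HI-.01),bounds=(LO+.02,HI-.02),max_nfev=200)
            e=np.linalg.norm(res(o.x)[:6])
            if best is None or e<best[0]-1e-4: best=(e,o.x,f)
    return best
SEEDS=[np.array(s) for s in ([-.9,.15,.2,1.95,-.05,1.0,.3],[-.3,.1,.0,2.0,0,.9,0],[-.9,.3,-.5,1.9,.5,.8,0],[-.4,.3,.8,1.9,-.8,.8,-1.],[0.,.2,0,1.9,0,.8,1.])]
E
python3 - <<'E'
from ik import *
p,R=fk([-1.74,.44,.78,.24,-.23,1.92,-1.77]);print(p,R[:,2])
C=np.array([.466,.247])
b=lambda a:np.array([np.cos(a),np.sin(a),0])
for th in (25,30,36):
  for az in (40,55,70,85,100):
    row=[]
    for be in (55,69,85,100,115):
        a=np.radians(be);bb=b(a)
        # bottle currently: at 69deg bottom (.4495,.130): relative
        rel=np.array([.4495,.130])-C;rot=np.radians(be-69);M=np.array([[np.cos(rot),-np.sin(rot)],[np.sin(rot),np.cos(rot)]])
        bot=np.r_[C+M@rel,.059];mid=bot+.030*bb
        RT=toolR(np.radians(th),np.radians(az),bb);tcp=mid+RT[:,2]*.008
        e,q,f=ik(tcp,RT,SEEDS);row.append(round(e*1000,1))
    print(th,az,row)
# rest
bb=b(np.radians(72.5));seat=np.array([.453,-.243,.052])
for th in (25,30,36):
    print('rest',th,[round(ik(seat+toolR(np.radians(th),np.radians(az),bb)[:,2]*.008,toolR(np.radians(th),np.radians(az),bb),SEEDS)[0]*1000,1) for az in(40,55,70,85,100)])
E
```

```text
[0.16045234 0.65267298 0.90411507] [ 0.33842463  0.48460119 -0.80661667]
25 40 [np.float64(0.0), np.float64(0.0), np.float64(0.0), np.float64(0.0), np.float64(0.0)]
25 55 [np.float64(0.0), np.float64(0.0), np.float64(0.0), np.float64(0.0), np.float64(0.0)]
25 70 [np.float64(0.0), np.float64(0.0), np.float64(0.0), np.float64(0.0), np.float64(0.0)]
25 85 [np.float64(0.0), np.float64(0.0), np.float64(0.0), np.float64(0.0), np.float64(0.0)]
25 100 [np.float64(0.0), np.float64(0.0), np.float64(0.0), np.float64(0.0), np.float64(0.0)]
30 40 [np.float64(8.8), np.float64(0.0), np.float64(0.0), np.float64(0.0), np.float64(0.0)]
30 55 [np.float64(0.0), np.float64(0.0), np.float64(0.0), np.float64(0.0), np.float64(0.0)]
30 70 [np.float64(0.0), np.float64(0.0), np.float64(0.0), np.float64(0.0), np.float64(0.0)]
30 85 [np.float64(0.0), np.float64(0.0), np.float64(0.0), np.float64(0.0), np.float64(0.0)]
30 100 [np.float64(0.0), np.float64(0.0), np.float64(0.0), np.float64(0.0), np.float64(0.0)]
36 40 [np.float64(27.7), np.float64(13.4), np.float64(0.0), np.float64(0.0), np.float64(0.0)]
36 55 [np.float64(4.3), np.float64(0.0), np.float64(0.0), np.float64(0.0), np.float64(0.0)]
36 70 [np.float64(0.0), np.float64(0.0), np.float64(0.0), np.float64(0.0), np.float64(0.0)]
36 85 [np.float64(0.0), np.float64(0.0), np.float64(0.0), np.float64(0.0), np.float64(0.0)]
36 100 [np.float64(0.0), np.float64(0.0), np.float64(0.0), np.float64(0.0), np.float64(0.0)]
rest 25 [np.float64(0.0), np.float64(0.0), np.float64(0.0), np.float64(0.0), np.float64(0.0)]
rest 30 [np.float64(0.0), np.float64(0.0), np.float64(0.0), np.float64(0.0), np.float64(0.0)]
rest 36 [np.float64(0.0), np.float64(0.0), np.float64(0.0), np.float64(0.0), np.float64(0.0)]
```

```bash
cat > plan.py <<'E'
from ik import *
def axis_pts(tcp,R,hw=.0425,hh=.038):
    pts=[]
    for d in np.arange(.073,.30,.01):
        for sx in np.linspace(-1,1,5):
            for sy in (-1,1):
                pts.append(tcp+R@np.array([sx*hw,sy*hh,-d]));pts.append(tcp+R@np.array([sy*hw,sx*hh,-d]))
    for d in np.arange(0,.073,.01):
        for sx in(-.057,.057):
            for sy in(-.011,.011): pts.append(tcp+R@np.array([sx,sy,-d]))
    return np.array(pts)
def clear(tcp,R,C=(.466,.247)):
    P=axis_pts(tcp,R);r=np.hypot(P[:,0]-C[0],P[:,1]-C[1])
    def disc(Rd,z0,z1):
        dr=np.maximum(r-Rd,0);dz=np.maximum(np.maximum(z0-P[:,2],P[:,2]-z1),0);return np.hypot(dr,dz).min()
    return round(disc(.105,.193,.24),3),round(disc(.130,0,.044),3),round(P[:,2].min(),3)
E
python3 - <<'E'
from plan import *
zt=np.array([.339,.487,-.805]);th=np.arccos(-zt[2]);az=np.arctan2(zt[1],zt[0])
b=lambda a:np.array([np.cos(a),np.sin(a),0])
bb=b(np.radians(68.5));RT=toolR(th,az,bb);print('x',RT[:,0].round(3),'xaz',np.degrees(np.arctan2(RT[1,0],RT[0,0])))
bot=np.array([.4496,.1299,.059]);mid=bot+.030*bb
g=mid+RT[:,2]*.008
s=SEEDS
for back in (.2,.16,.12,.08,.04,0):
    for lift in (0,.03):
        t=g-bb*back+np.array([0,0,lift])
        e,q,f=ik(t,RT,s,flip=True)
        if lift==0: s=[q]+SEEDS
        print(back,lift,round(e*1000,2),f,q.round(2),clear(t,RT))
seat=np.array([.453,-.243,.052])
bb=b(np.radians(72.5));RT2=toolR(th,az,bb);t=seat-.006*bb+RT2[:,2]*.008
for l in(.1,.0):print('rest',ik(t+[0,0,l],RT2,[q]+SEEDS),clear(t,RT2))
E
```

```text
x [ 0.917 -0.361  0.168] xaz -21.5
0.2 0 0.0 1 [ 1.18  0.63 -0.91  2.4  -0.63  0.22  0.7 ] (np.float64(0.196), np.float64(0.143), np.float64(0.037))
0.2 0.03 0.0 1 [ 1.21  0.54 -0.94  2.39 -0.65  0.31  0.67] (np.float64(0.189), np.float64(0.147), np.float64(0.067))
0.16 0 0.0 1 [ 1.03  0.61 -0.85  2.42 -1.05  0.19  1.03] (np.float64(0.159), np.float64(0.103), np.float64(0.037))
0.16 0.03 0.0 1 [ 1.01  0.49 -0.83  2.41 -0.99  0.29  0.92] (np.float64(0.15), np.float64(0.109), np.float64(0.067))
0.12 0 2.8 -1 [ 0.86  0.58 -0.79  2.41 -1.35  0.19 -1.92] (np.float64(0.123), np.float64(0.064), np.float64(0.037))
0.12 0.03 0.0 1 [ 0.97  0.53 -0.91  2.41 -0.99  0.19  0.82] (np.float64(0.111), np.float64(0.073), np.float64(0.067))
0.08 0 3.1 -1 [ 1.1   0.96 -1.39  2.42  1.55  0.41  1.41] (np.float64(0.089), np.float64(0.025), np.float64(0.037))
0.08 0.03 0.0 -1 [ 1.11  0.81 -1.39  2.42  1.33  0.3   1.54] (np.float64(0.074), np.float64(0.043), np.float64(0.067))
0.04 0 0.0 -1 [ 0.98  0.97 -1.39  2.41  1.71  0.46  1.18] (np.float64(0.057), np.float64(0.002), np.float64(0.037))
0.04 0.03 0.0 -1 [ 0.99  0.83 -1.39  2.4   1.52  0.35  1.29] (np.float64(0.04), np.float64(0.023), np.float64(0.067))
0 0 0.0 -1 [ 0.87  1.   -1.39  2.39  1.78  0.51  1.06] (np.float64(0.024), np.float64(0.0), np.float64(0.037))
0 0.03 0.0 1 [ 0.46  0.48 -0.68  2.4   4.27  0.19  1.55] (np.float64(0.007), np.float64(0.023), np.float64(0.067))
rest (np.float64(1.1190687664225966e-07), array([ 0.41415292,  0.48254689,  0.43615338,  2.02992343, -0.96099203,
        1.09435615,  1.23439372]), 1) (np.float64(0.391), np.float64(0.34), np.float64(0.027))
rest (np.float64(1.3862740931895903e-07), array([ 0.53870876,  0.64809933,  0.2828891 ,  2.04769947, -1.0658806 ,
        0.95250777,  1.4014637 ]), 1) (np.float64(0.391), np.float64(0.34), np.float64(0.027))
```

Run:
```python
from plan import *
C=np.array([.466,.247]);b=lambda a:np.array([np.cos(a),np.sin(a),0])
W=HI-LO
def margin(q):return np.minimum(q-LO,HI-q).min()
for th in(24,28,32):
  for az in(55,70,85,100):
    out=[]
    for be in(69,80,90,100):
        bb=b(np.radians(be));rot=np.radians(be-68.5);M=np.array([[np.cos(rot),-np.sin(rot)],[np.sin(rot),np.cos(rot)]])
        mid=np.r_[C+M@(np.array([.4496,.1299])-C),.059]+.03*bb
        RT=toolR(np.radians(th),np.radians(az),bb);g=mid+RT[:,2]*.008
        s=[np.array([-.3,.1,.3,2.0,-.3,.9,-1.]),np.array([-.3,.1,-.3,2.0,.3,.9,-1.]),np.array([-.3,.1,.3,2.0,-.3,.9,1.])];ms=[];es=[];cl=[]
        for back,l in((0.1,0),(.05,0),(0,0),(0,.02),(.12,.02)):
            t=g-bb*back+np.array([0,0,l]);e,q,f=ik(t,RT,s);s=[q]
            ms.append(margin(q));es.append(e*1000);cl.append(min(clear(t,RT)[:2]))
        out.append((be,round(min(ms),2),round(max(es),1),float(min(cl))))
    print(th,az,out)
```

```text
24 55 [(69, np.float64(0.02), np.float64(0.0), 0.0), (80, np.float64(0.02), np.float64(0.0), 0.0), (90, np.float64(0.02), np.float64(0.0), 0.0), (100, np.float64(0.02), np.float64(0.0), 0.0)]
24 70 [(69, np.float64(0.1), np.float64(0.0), 0.0), (80, np.float64(0.12), np.float64(0.0), 0.0), (90, np.float64(0.14), np.float64(0.0), 0.0), (100, np.float64(0.14), np.float64(0.0), 0.0)]
24 85 [(69, np.float64(0.18), np.float64(0.0), 0.0), (80, np.float64(0.27), np.float64(0.0), 0.0), (90, np.float64(0.28), np.float64(0.0), 0.0), (100, np.float64(0.29), np.float64(0.0), 0.0)]
24 100 [(69, np.float64(0.24), np.float64(0.0), 0.0), (80, np.float64(0.33), np.float64(0.0), 0.0), (90, np.float64(0.4), np.float64(0.0), 0.0), (100, np.float64(0.44), np.float64(0.0), 0.0)]
28 55 [(69, np.float64(0.02), np.float64(0.0), 0.0), (80, np.float64(0.02), np.float64(0.0), 0.0), (90, np.float64(0.02), np.float64(0.0), 0.0), (100, np.float64(0.02), np.float64(0.0), 0.0)]
28 70 [(69, np.float64(0.1), np.float64(0.0), 0.001), (80, np.float64(0.08), np.float64(0.0), 0.0), (90, np.float64(0.08), np.float64(0.0), 0
[... 511 characters left out ...]
2), np.float64(10.8), 0.0), (90, np.float64(0.02), np.float64(0.0), 0.0), (100, np.float64(0.02), np.float64(6.0), 0.0)]
32 70 [(69, np.float64(0.06), np.float64(0.0), 0.002), (80, np.float64(0.03), np.float64(0.0), 0.0), (90, np.float64(0.04), np.float64(0.0), 0.0), (100, np.float64(0.09), np.float64(0.0), 0.0)]
32 85 [(69, np.float64(0.2), np.float64(0.0), 0.0), (80, np.float64(0.28), np.float64(0.0), 0.0), (90, np.float64(0.28), np.float64(0.0), 0.0), (100, np.float64(0.28), np.float64(0.0), 0.0)]
32 100 [(69, np.float64(0.27), np.float64(0.0), 0.0), (80, np.float64(0.36), np.float64(0.0), 0.0), (90, np.float64(0.42), np.float64(0.0), 0.0), (100, np.float64(0.46), np.float64(0.0), 0.002)]
```

```bash
cat > sim.py <<'E'
from plan import *
VL=np.array([2.39,2.39,3.14,3.14,3.14,3.14,3.14])*.7/12
def row(q,sh,turn=0,w=.3):
    p,R=fk(q);pt=p+R@np.array(sh)*.01;Rt=R@Ro.from_rotvec([0,0,np.radians(turn)]).as_matrix()
    lo=np.maximum(LO,q-VL);hi=np.minimum(HI,q+VL);hi=np.maximum(hi,lo+1e-6)
    def res(x):
        pp,RR=fk(x);return np.r_[pp-pt,w*Ro.from_matrix(RR@Rt.T).as_rotvec(),.003*(x-q)]
    return least_squares(res,np.clip(q,lo+1e-7,hi-1e-7),bounds=(lo,hi)).x
def run(q,rows,w=.3):
    for r_ in rows: q=row(q,r_[:3],r_[3] if len(r_)>3 else 0,w)
    return q
def desc(q):
    p,R=fk(q);h=R[:2,2];return p.round(3),'th',round(np.degrees(np.arccos(-R[2,2])),1),'az',round(np.degrees(np.arctan2(h[1],h[0])),1),'xaz',round(np.degrees(np.arctan2(R[1,0],R[0,0])),1),q.round(2)
E
python3 - <<'E'
from sim import *
for w in(.1,.3,1.):
    q=np.array([-.93,.78,.34,.2401,-.3,1.91,-1.35]);print(w,desc(q))
    q=run(q,[(0,-2,-4)]*6,w);print(desc(q))
    q=run(q,[(-3,-1,-3)]*6,w);print(desc(q))
    q=run(q,[(-3.5,0,-1)]*3+[(-3,0,-2.5),(-2,0,-3.5),(0,0,-4),(0,0,-4)],w);print(desc(q))
E
```

```text
0.1 (array([0.585, 0.614, 0.614]), 'th', np.float64(12.7), 'az', np.float64(52.6), 'xaz', np.float64(-29.2), array([-0.93,  0.78,  0.34,  0.24, -0.3 ,  1.91, -1.35]))
(array([0.555, 0.617, 0.864]), 'th', np.float64(44.9), 'az', np.float64(48.6), 'xaz', np.float64(-32.6), array([-1.08,  0.59,  1.08,  0.24, -0.89,  1.63, -1.3 ]))
(array([0.331, 0.646, 0.993]), 'th', np.float64(55.4), 'az', np.float64(50.0), 'xaz', np.float64(-33.4), array([-1.54,  0.44,  1.16,  0.24, -0.59,  1.61, -1.51]))
(array([0.112, 0.617, 1.055]), 'th', np.float64(61.0), 'az', np.float64(52.0), 'xaz', np.float64(-32.8), array([-2.1 ,  0.36,  1.17,  0.24, -0.12,  1.68, -1.71]))
0.3 (array([0.585, 0.614, 0.614]), 'th', np.float64(12.7), 'az', np.float64(52.6), 'xaz', np.float64(-29.2), array([-0.93,  0.78,  0.34,  0.24, -0.3 ,  1.91, -1.35]))
(array([0.533, 0.593, 0.803]), 'th', np.float64(32.1), 'az', np.float64(49.3), 'xaz', np.float64(-30.8), array([-1.07,  0.63,  1.17,  0.24, -0.98,  1.83, -1.29]))
(array([0.32 , 0.627, 0.921]), 'th', np.float64(41.3), 'az', np.float64(50.7), 'xaz', np.float64(-31.3), array([-1
[... 167 characters left out ...]
  0.34,  0.84,  0.24,  0.  ,  1.87, -1.76]))
1.0 (array([0.585, 0.614, 0.614]), 'th', np.float64(12.7), 'az', np.float64(52.6), 'xaz', np.float64(-29.2), array([-0.93,  0.78,  0.34,  0.24, -0.3 ,  1.91, -1.35]))
(array([0.516, 0.577, 0.717]), 'th', np.float64(17.2), 'az', np.float64(51.3), 'xaz', np.float64(-29.4), array([-1.  ,  0.6 ,  0.33,  0.34, -0.24,  1.92, -1.38]))
(array([0.32 , 0.619, 0.783]), 'th', np.float64(20.3), 'az', np.float64(52.0), 'xaz', np.float64(-29.5), array([-1.4 ,  0.43,  0.47,  0.47, -0.17,  1.92, -1.6 ]))
(array([0.145, 0.605, 0.825]), 'th', np.float64(23.0), 'az', np.float64(54.4), 'xaz', np.float64(-29.3), array([-1.93,  0.3 ,  0.77,  0.6 , -0.11,  1.92, -1.79]))
```

```bash
cat >> sim.py <<'E'
def goto(q,target,step=.035,w=.6,n=40,verbose=False):
    for i in range(n):
        p,R=fk(q);d=np.array(target)-p;L=np.linalg.norm(d)
        if L<.004: break
        q=row(q,100*R.T@(d*min(1,step/L)),0,w)
    return q
E
python3 - <<'E'
from sim import *
q0=np.array([-1.74,.44,.78,.2401,-.23,1.9199,-1.77])
for zt in(.3,.45,.6):
  q=goto(q0,(.45,.45,zt+.15));print(desc(q))
  q=goto(q,(.5,.0,zt));print(desc(q))
  for x in(.42,.38,.34,.30,.26):
    q=goto(q,(x,.0,zt),n=6,step=.02);print(x,desc(q))
E
```

```text
(array([0.45, 0.45, 0.45]), 'th', np.float64(35.5), 'az', np.float64(54.8), 'xaz', np.float64(-30.2), array([-1.64, -0.1 ,  0.75,  1.86,  0.02,  0.73, -1.39]))
(array([0.5, 0. , 0.3]), 'th', np.float64(35.5), 'az', np.float64(54.8), 'xaz', np.float64(-30.2), array([-1.32, -0.34,  1.41,  2.15, -0.3 ,  0.77, -0.19]))
0.42 (array([ 0.42, -0.  ,  0.3 ]), 'th', np.float64(35.5), 'az', np.float64(54.8), 'xaz', np.float64(-30.2), array([-0.83, -0.34,  0.96,  2.28, -0.38,  0.8 , -0.13]))
0.38 (array([ 0.381, -0.   ,  0.3  ]), 'th', np.float64(35.5), 'az', np.float64(54.8), 'xaz', np.float64(-30.2), array([-0.55, -0.34,  0.73,  2.34, -0.45,  0.84, -0.06]))
0.34 (array([ 0.34, -0.  ,  0.3 ]), 'th', np.float64(35.5), 'az', np.float64(55.2), 'xaz', np.float64(-30.1), array([-0.21, -0.34,  0.47,  2.38, -0.55,  0.91,  0.05]))
0.3 (array([ 0.3, -0. ,  0.3]), 'th', np.float64(35.5), 'az', np.float64(55.9), 'xaz', np.float64(-29.9), array([ 0.2 , -0.34,  0.18,  2.42, -0.66,  1.02,  0.21]))
0.26 (array([ 0.261, -0.001,  0.299]), 'th', np.float64(35.9), 'az', np.float64(57.6), 'xaz', np.float64(-29.3),
[... 1697 characters left out ...]
.38,  1.39, -0.44]))
0.38 (array([ 0.38, -0.  ,  0.6 ]), 'th', np.float64(35.8), 'az', np.float64(55.9), 'xaz', np.float64(-29.9), array([ 0.  , -0.34,  0.2 ,  1.76, -0.51,  1.47, -0.32]))
0.34 (array([ 0.341, -0.001,  0.6  ]), 'th', np.float64(35.5), 'az', np.float64(57.8), 'xaz', np.float64(-29.2), array([ 0.56, -0.34, -0.13,  1.77, -0.66,  1.61, -0.12]))
0.3 (array([ 0.308, -0.006,  0.601]), 'th', np.float64(35.6), 'az', np.float64(64.5), 'xaz', np.float64(-26.9), array([ 0.86, -0.34, -0.27,  1.76, -0.72,  1.77,  0.01]))
0.26 (array([ 0.274, -0.012,  0.602]), 'th', np.float64(36.5), 'az', np.float64(71.8), 'xaz', np.float64(-24.4), array([ 0.94, -0.34, -0.27,  1.77, -0.72,  1.89,  0.08]))
```

```bash
cat >> sim.py <<'E'
def joints_pos(q):
    T=par[7:31].reshape(8,3);o=par[31:38];R=np.eye(3);p=T[0].copy();out=[p.copy()]
    for i in range(7):
        ax=np.array([0,0,1.]) if i%2==0 else np.array([0,1.,0])
        R=R@Ro.from_rotvec((kin.SG[i]*q[i]+o[i])*ax).as_matrix();p=p+R@T[i+1];out.append(p.copy())
    return np.array(out)
E
python3 - <<'E'
from sim import *
q0=np.array([-1.74,.44,.78,.2401,-.23,1.9199,-1.77])
b=lambda a:np.array([np.cos(a),np.sin(a),0])
bb=b(np.radians(68.5));bot=np.array([.4496,.1299,.059]);mid=bot+.030*bb
q=goto(q0,(.40,.45,.6));
for _ in range(2): q=row(q,(0,0,0),-4.5,.6)
print(desc(q))
_,R=fk(q);print('x.b',R[:,0]@bb)
q=goto(q,(.38,.0,.40));print(desc(q))
g=mid+fk(q)[1][:,2]*.008
for back,l in((.2,.1),(.2,.0),(.15,0),(.1,0),(.05,0),(0,0),(0,.02),(.05,.02),(.15,.02),(.2,.1)):
    q=goto(q,g-bb*back+[0,0,l],step=.02);p,R=fk(q);print(back,l,desc(q),np.abs(p-(g-bb*back+[0,0,l])).max().round(4),clear(p,R),'x.b',round(R[:,0]@bb,3))
print(joints_pos(q).round(2))
q=goto(q,(.4,-.1,.3));q=goto(q,(.45,-.24,.15));print(desc(q))
E
```

```text
(array([0.4 , 0.45, 0.6 ]), 'th', np.float64(35.5), 'az', np.float64(54.8), 'xaz', np.float64(-22.8), array([-1.71, -0.22,  0.61,  1.63,  0.21,  1.07, -1.46]))
x.b -0.022758367428551234
(array([0.38 , 0.002, 0.401]), 'th', np.float64(33.4), 'az', np.float64(56.1), 'xaz', np.float64(-22.1), array([-0.19, -0.33,  0.36,  2.15, -0.47,  1.1 , -0.01]))
0.2 0.1 (array([ 0.39 , -0.025,  0.152]), 'th', np.float64(33.4), 'az', np.float64(56.1), 'xaz', np.float64(-22.1), array([-0.04,  0.16,  0.48,  2.44, -1.05,  0.77,  0.94])) 0.0001 (np.float64(0.173), np.float64(0.178), np.float64(0.139)) x.b -0.011
0.2 0.0 (array([ 0.39 , -0.025,  0.054]), 'th', np.float64(33.3), 'az', np.float64(56.6), 'xaz', np.float64(-22.0), array([ 0.62,  0.44, -0.27,  2.44, -1.27,  0.48,  1.25])) 0.0018 (np.float64(0.192), np.float64(0.143), np.float64(0.041)) x.b -0.008
0.15 0 (array([0.408, 0.022, 0.052]), 'th', np.float64(33.3), 'az', np.float64(56.6), 'xaz', np.float64(-22.0), array([ 0.64,  0.47, -0.46,  2.44, -1.37,  0.35,  1.22])) 0.0 (np.float64(0.146), np.float64(0.093), np.float64(0.039)) x.b -0.008
0.1 0 (a
[... 1334 characters left out ...]
55,  0.4 , -0.37,  2.4 , -1.12,  0.44,  0.93])) 0.0 (np.float64(0.138), np.float64(0.099), np.float64(0.062)) x.b 0.019
0.2 0.1 (array([ 0.39 , -0.025,  0.152]), 'th', np.float64(32.1), 'az', np.float64(61.6), 'xaz', np.float64(-20.4), array([ 0.57,  0.19, -0.23,  2.36, -0.86,  0.7 ,  0.71])) 0.0 (np.float64(0.174), np.float64(0.181), np.float64(0.142)) x.b 0.019
[[-0.    0.   -0.01]
 [-0.01 -0.01  0.29]
 [-0.   -0.04  0.38]
 [ 0.06 -0.1   0.81]
 [ 0.11 -0.12  0.74]
 [ 0.32 -0.18  0.42]
 [ 0.32 -0.16  0.39]
 [ 0.39 -0.02  0.15]]
(array([ 0.45 , -0.239,  0.151]), 'th', np.float64(32.1), 'az', np.float64(61.6), 'xaz', np.float64(-20.4), array([ 0.75,  0.43, -0.07,  1.97, -0.65,  0.97,  0.8 ]))
```

Run:
```python
from sim import *
q0=np.array([-1.74,.44,.78,.2401,-.23,1.9199,-1.77])
b=lambda a:np.array([np.cos(a),np.sin(a),0])
bb=b(np.radians(68.5));bot=np.array([.4496,.1299,.059]);mid=bot+.030*bb
for w in(.3,.6,1.):
  q=goto(q0,(.40,.45,.6),w=w);q=goto(q,(.42,.0,.5),w=w);print(desc(q))
  q=goto(q,(.28,.0,.5),step=.02,n=10,w=w);print(desc(q));print(joints_pos(q)[[3,5,6]].round(2).tolist())
  for _ in range(8):
    p,R=fk(q);c=R[:,0]@bb; a=np.degrees(np.arctan2(R[:,0]@bb,R[:,1]@bb)); 
    a=(a+90)%180-90; 
    q=row(q,(0,0,0),np.clip(a,-6,6)*(1),w)
  p,R=fk(q);print('x.b',R[:,0]@bb,desc(q))
  q=goto(q,(.40,.0,.3),w=w)
  g=mid+fk(q)[1][:,2]*.008
  for back,l in((.15,.1),(.12,0),(.05,0),(0,0),(0,.02),(.12,.02),(.2,.1)):
    q=goto(q,g-bb*back+[0,0,l],step=.02,w=w);p,R=fk(q);print(back,l,desc(q),np.abs(p-(g-bb*back+[0,0,l])).max().round(4),clear(p,R),'x.b',round(R[:,0]@bb,3))
```

```text
(array([0.42, 0.  , 0.5 ]), 'th', np.float64(31.4), 'az', np.float64(56.1), 'xaz', np.float64(-29.7), array([-0.43, -0.33,  0.48,  1.9 , -0.33,  1.26, -0.4 ]))
(array([ 0.283, -0.002,  0.5  ]), 'th', np.float64(31.7), 'az', np.float64(75.0), 'xaz', np.float64(-24.5), array([ 0.82, -0.34, -0.29,  1.95, -0.63,  1.67,  0.07]))
[[-0.16, 0.09, 0.79], [0.25, -0.16, 0.77], [0.24, -0.15, 0.74]]
x.b -0.6437177703169299 (array([ 0.284, -0.002,  0.5  ]), 'th', np.float64(31.8), 'az', np.float64(75.2), 'xaz', np.float64(-67.3), array([ 0.86, -0.34, -0.33,  1.94, -0.64,  1.68, -0.71]))
0.15 0.1 (array([0.407, 0.022, 0.152]), 'th', np.float64(31.8), 'az', np.float64(75.3), 'xaz', np.float64(-67.3), array([ 0.69,  0.27, -0.54,  2.26, -0.67,  0.71, -0.55])) 0.0 (np.float64(0.084), np.float64(0.148), np.float64(0.124)) x.b -0.644
0.12 0 (array([0.418, 0.05 , 0.052]), 'th', np.float64(31.8), 'az', np.float64(75.3), 'xaz', np.float64(-67.3), array([ 0.64,  0.52, -0.58,  2.3 , -0.73,  0.42, -0.45])) 0.0 (np.float64(0.101), np.float64(0.046), np.float64(0.024)) x.b -0.644
0.05 0 (array([0.443, 0.115, 0.0
[... 5053 characters left out ...]
.072]), 'th', np.float64(34.2), 'az', np.float64(63.4), 'xaz', np.float64(-70.1), array([ 0.38,  0.48, -0.59,  2.32, -1.31,  0.24, -0.17])) 0.0 (np.float64(0.0), np.float64(0.005), np.float64(0.044)) x.b -0.68
0.12 0.02 (array([0.419, 0.05 , 0.072]), 'th', np.float64(34.2), 'az', np.float64(63.4), 'xaz', np.float64(-70.1), array([ 0.58,  0.43, -0.47,  2.39, -1.15,  0.42, -0.07])) 0.0 (np.float64(0.094), np.float64(0.061), np.float64(0.044)) x.b -0.68
0.2 0.1 (array([ 0.39 , -0.024,  0.152]), 'th', np.float64(34.2), 'az', np.float64(63.4), 'xaz', np.float64(-70.1), array([ 0.65,  0.21, -0.3 ,  2.35, -0.87,  0.73, -0.26])) 0.0 (np.float64(0.132), np.float64(0.173), np.float64(0.124)) x.b -0.68
```

```bash
python3 -c "
from h import *
st([.40,.40,.55])"
```

```text
t 8.98 tcp [0.1627 0.6533 0.9045] x [ 0.864 -0.5    0.061] y [-0.373 -0.716 -0.59 ] z [ 0.339  0.487 -0.805] xaz -30.1 w 0.0236 F [ 0.79 -1.1   1.68] q [-1.74  0.44  0.78  0.24 -0.23  1.92 -1.77]
rows cm [31.01 30.2  24.23]
```

```bash
python3 -m pendant '2.4 2.3 1.9 0; 2.4 2.3 1.9 0; 2.4 2.3 1.9 0; 2.4 2.3 1.9 0; 2.4 2.3 1.9 0; 2.4 2.3 1.9 0; 2.4 2.3 1.9 0; 2.4 2.3 1.9 0' 0; python3 -m pendant '2.4 2.3 1.9 0; 2.4 2.3 1.9 0; 2.4 2.3 1.9 0; 2.4 2.3 1.9 0; 2.4 2.3 1.9 0'; python3 -c "
from h import *
st([.40,.0,.5])"
```

```text
clock: 9.65
tcp_pos: [0.3017, 0.5186, 0.7035]
orientation: [-2.435, 0.629, -0.309]
contact_force: [1.0, 0.0, 0.3]
grip_width: 0.0855
clock: 10.07
tcp_pos: [0.3998, 0.4156, 0.5582]
orientation: [-2.432, 0.624, -0.296]
contact_force: [0.5, 0.7, -0.3]
grip_width: 0.0854
t 10.07 tcp [0.3998 0.4156 0.5582] x [ 0.864 -0.499  0.063] y [-0.364 -0.707 -0.606] z [ 0.347  0.501 -0.793] xaz -30.0 w 0.0854 F [ 0.46  0.7  -0.29] q [-1.76 -0.33  0.63  1.79  0.33  0.98 -1.69]
rows cm [ 20.39  32.9  -16.21]
```

```bash
python3 -m pendant '1.9 3 -1.5 0; 1.9 3 -1.5 0; 1.9 3 -1.5 0; 1.9 3 -1.5 0; 1.9 3 -1.5 0; 1.9 3 -1.5 0; 1.9 3 -1.5 0; 1.9 3 -1.5 0'; python3 -m pendant '1.9 3 -1.5 0; 1.9 3 -1.5 0'; python3 -c "
from h import *
st([.30,.0,.5])"
```

```text
clock: 10.73
tcp_pos: [0.4038, 0.2518, 0.5336]
orientation: [-2.448, 0.637, -0.29]
contact_force: [-0.6, -0.1, -0.7]
grip_width: 0.0853
clock: 10.9
tcp_pos: [0.4033, 0.2164, 0.5291]
orientation: [-2.454, 0.64, -0.289]
contact_force: [0.3, -0.7, 0.1]
grip_width: 0.0854
t 10.9 tcp [0.4033 0.2164 0.5291] x [ 0.861 -0.505  0.06 ] y [-0.379 -0.716 -0.586] z [ 0.339  0.482 -0.808] xaz -30.4 w 0.0854 F [ 0.32 -0.73  0.08] q [-0.37 -0.34 -0.03  1.92 -0.38  1.04 -0.8 ]
rows cm [  1.86  21.11 -11.59]
```

```bash
python3 -m pendant '0.5 2.8 -1.6 0; 0.5 2.8 -1.6 0; 0.5 2.8 -1.6 0; 0.5 2.8 -1.6 0; 0.3 2.8 -1.6 0; 0.3 2.8 -1.6 0; 0.3 2.8 -1.6 0; 0 2.8 -1.6 0'; python3 -c "
from h import *
st([.30,.0,.5])"
```

```text
clock: 11.57
tcp_pos: [0.3589, 0.0231, 0.5083]
orientation: [-2.474, 0.633, -0.248]
contact_force: [0.8, -0.9, -0.3]
grip_width: 0.0855
t 11.57 tcp [0.3589 0.0231 0.5083] x [ 0.871 -0.49   0.037] y [-0.385 -0.727 -0.569] z [ 0.306  0.481 -0.821] xaz -29.4 w 0.0855 F [ 0.76 -0.87 -0.28] q [ 0.65 -0.34 -0.25  1.95 -0.69  1.44 -0.03]
rows cm [-4.03  4.42 -2.24]
```

```bash
python3 -m pendant '-3 1.3 -1 0; -3 1.3 -1 0; -3 1.3 -1 0; -3 1.3 -1 0'; python3 -c "
from h import *
st([.30,.0,.5])"
```

```text
clock: 11.9
tcp_pos: [0.3146, 0.0011, 0.484]
orientation: [-2.425, 0.646, -0.139]
contact_force: [-0.1, -0.7, -0.3]
grip_width: 0.0853
t 11.9 tcp [0.3146 0.0011 0.484 ] x [ 0.875 -0.481 -0.055] y [-0.416 -0.69  -0.593] z [ 0.247  0.541 -0.804] xaz -28.8 w 0.0853 F [-0.12 -0.72 -0.33] q [ 1.06 -0.34 -0.43  2.   -0.75  1.62  0.18]
rows cm [-1.31 -0.27 -1.7 ]
```

```bash
python3 -m pendant '-3 1.3 -1 0; -3 1.3 -1 0; -3 1.3 -1 0'; python3 -c "
from h import *
st([.30,.0,.5])"
```

```text
clock: 12.15
tcp_pos: [0.2505, -0.0275, 0.4748]
orientation: [-2.371, 0.644, -0.058]
contact_force: [-0.5, -0.5, -0.1]
grip_width: 0.0854
t 12.15 tcp [ 0.2505 -0.0275  0.4748] x [ 0.877 -0.464 -0.125] y [-0.434 -0.653 -0.62 ] z [ 0.206  0.598 -0.774] xaz -27.9 w 0.0854 F [-0.48 -0.45 -0.14] q [ 1.24 -0.34 -0.39  2.04 -0.71  1.78  0.34]
rows cm [ 2.75 -5.51  0.71]
```

```bash
python3 -m pendant '0 0 0 -4; 0 0 0 -4; 0 0 0 0'
python3 - <<'E'
from h import *
st([.40,.0,.30])
p,R,o=tf();bb=np.array([np.cos(np.radians(68.5)),np.sin(np.radians(68.5)),0]);print(R[:,0]@bb,R[:,1]@bb)
E
```

```text
clock: 12.4
tcp_pos: [0.2464, -0.0312, 0.4727]
orientation: [-2.409, 0.492, -0.122]
contact_force: [-0.0, 0.0, 0.2]
grip_width: 0.0853
t 12.4 tcp [ 0.2464 -0.0312  0.4727] x [ 0.925 -0.379 -0.04 ] y [-0.317 -0.707 -0.632] z [ 0.211  0.597 -0.774] xaz -22.3 w 0.0853 F [-0.01  0.01  0.16] q [ 1.2  -0.34 -0.35  2.05 -0.7   1.77  0.47]
rows cm [13.71  3.85 18.47]
-0.01329260042248385 -0.7738175548824081
```

```bash
python3 -m pendant '2.3 0.6 3 0; 2.3 0.6 3 0; 2.3 0.6 3 0; 2.3 0.6 3 0; 2.3 0.7 3 0; 1.5 0.7 2.5 0; 0 0 0 0'
python3 - <<'E'
from h import *
bb=np.array([np.cos(np.radians(68.5)),np.sin(np.radians(68.5)),0])
p,R,o=tf();mid=np.array([.4496,.1299,.059])+.03*bb;g=mid+R[:,2]*.008
st(g-bb*.15+[0,0,.1]);print(g, R[:,0]@bb)
s,t=cams(); s.crop("pics/s5.png",130,130,330,330,4); t.crop("pics/t5.png",140,120,300,280,5)
E
```

```text
clock: 12.98
tcp_pos: [0.3978, -0.0053, 0.3022]
orientation: [-2.414, 0.519, -0.13]
contact_force: [-0.3, 0.5, 1.2]
grip_width: 0.0854
t 12.98 tcp [ 0.3978 -0.0053  0.3022] x [ 0.916 -0.398 -0.038] y [-0.333 -0.706 -0.625] z [ 0.222  0.586 -0.78 ] xaz -23.5 w 0.0854 F [-0.35  0.49  1.2 ] q [ 1.07  0.02 -0.68  2.17 -0.76  1.12  0.36]
rows cm [ 0.33  7.03 13.52]
[0.46237081 0.16249705 0.05276287] -0.03489211154714765
```

View pics/s5.png

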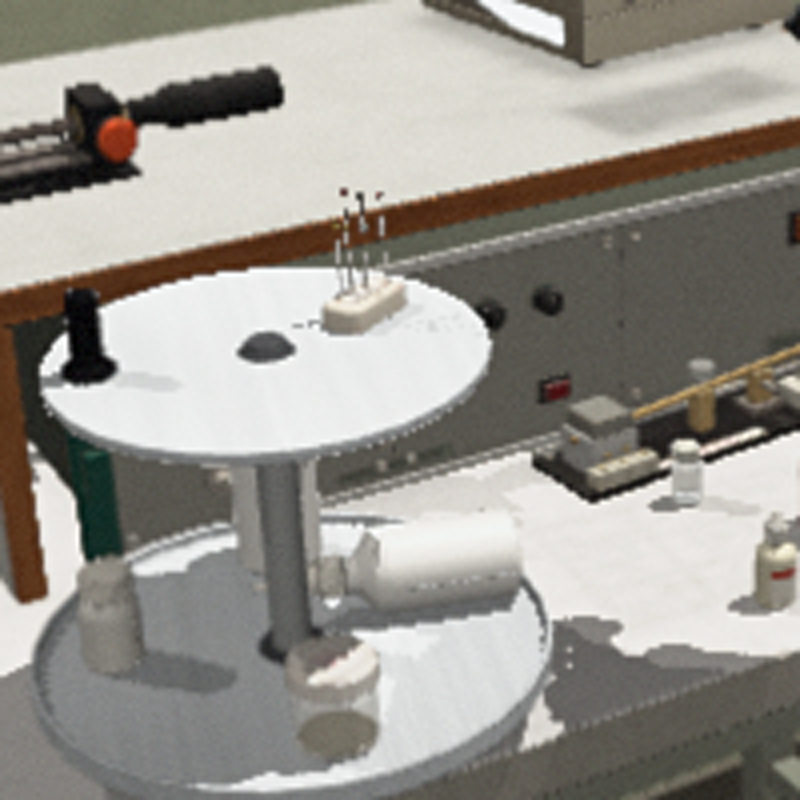

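View pics/t5.png

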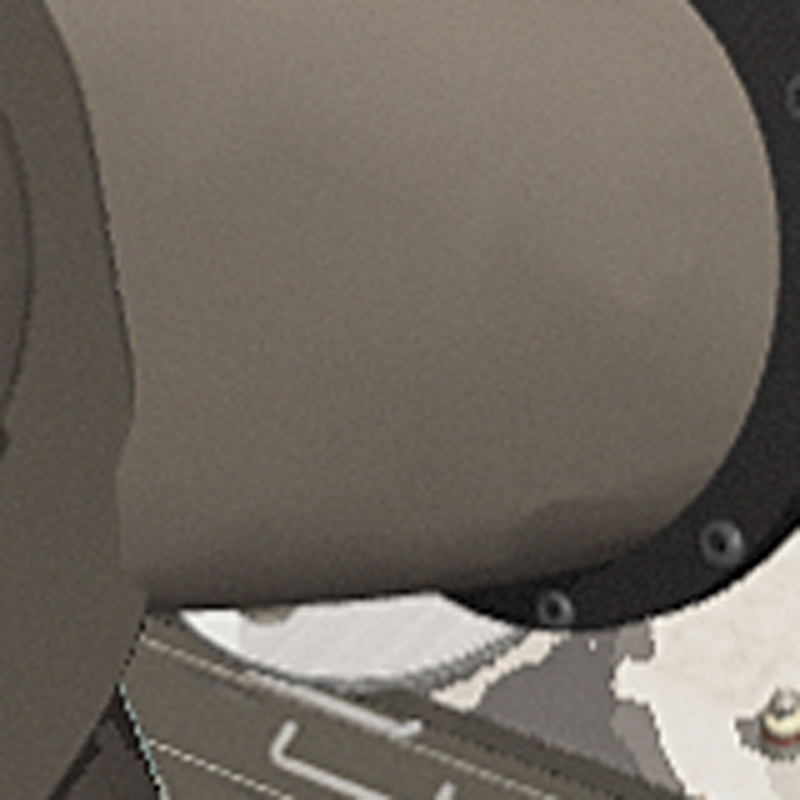

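Run:
```python
from h import *
s,t=cams()
S=lambda x,y:(130+x/4,130+y/4)
for A,B in(((520,551),(392,568)),((517,552),(385,569))):
    a=s.onz(*S(*A),.0595);b=s.onz(*S(*B),.0595);print(a.round(4),b.round(4),np.degrees(np.arctan2(*(b-a)[1::-1])),np.linalg.norm(b-a))
print('nozzle base',s.onz(*S(330,578),.0595))
print('peg',s.onz(*S(90,372),.2),s.onz(*S(84,297),.24))
im=s.im; 
c=im[255:290,215:270]; g=cv2.cvtColor(c,cv2.COLOR_BGR2GRAY); cv2.imwrite("pics/s5b.png",cv2.resize(c,None,fx=12,fy=12,interpolation=cv2.INTER_NEAREST))
```

```text
[0.4564 0.124  0.0595] [0.4767 0.1875 0.0595] 72.30798823632796 0.06666049405974861
[0.4563 0.1258 0.0595] [0.4777 0.191  0.0595] 71.86233622660446 0.06857351986462064
nozzle base [0.48465707 0.21858299 0.0595    ]
peg [0.49072957 0.32637675 0.2       ] [0.48395148 0.32678998 0.24      ]
```

View pics/s5b.png

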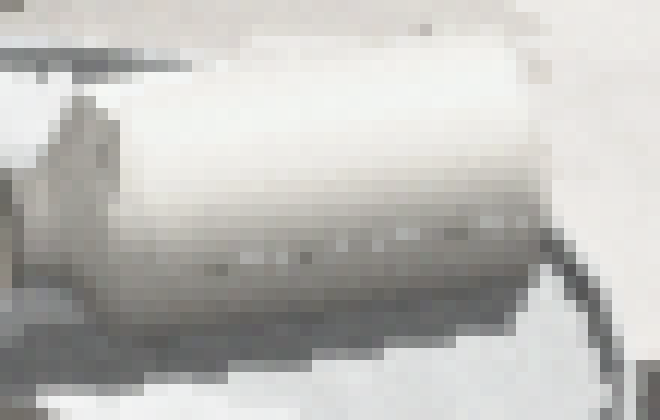

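```bash
cat > tgt.py <<'E'
from h import *
A=np.radians(72.4);bb=np.array([np.cos(A),np.sin(A),0]);bot=np.array([.4563,.1245,.0595])
def g(along=.03,depth=.008):
    p,R,o=tf();return bot+along*bb+R[:,2]*depth
def tg(back,lift,along=.03,depth=.008):
    t=g(along,depth)-bb*back+[0,0,lift];st(t);p,R,_=tf();print('target',t.round(4),'x.b',(R[:,0]@bb).round(3),'turn',np.degrees(np.arctan2(R[:,0]@bb,-R[:,1]@bb)).round(1))
E
python3 -m pendant '0 0 0 -3.8; 0 0 0 -3.8; 0 0 0 0'; python3 -c "
from tgt import *
tg(.13,.08)"
```

```text
clock: 13.43
tcp_pos: [0.3974, -0.0099, 0.3093]
orientation: [-2.457, 0.358, -0.206]
contact_force: [-1.1, 0.3, -0.6]
grip_width: 0.0853
t 13.43 tcp [ 0.3974 -0.0099  0.3093] x [ 0.951 -0.305  0.059] y [-0.205 -0.759 -0.618] z [ 0.233  0.575 -0.784] xaz -17.8 w 0.0853 F [-1.08  0.31 -0.63] q [ 1.08 -0.   -0.67  2.16 -0.76  1.13  0.5 ]
rows cm [ 0.52  6.94 17.03]
target [0.4279 0.0338 0.1332] x.b -0.003 turn -0.2
```

```bash
python3 -m pendant '0.1 1.3 3.3 0; 0.1 1.4 3.4 0; 0.1 1.4 3.4 0; 0.1 1.4 3.4 0; 0.1 1 2.5 0; 0 0 0 0'; python3 -c "
from tgt import *
tg(.08,.01)"
```

```text
clock: 13.93
tcp_pos: [0.4341, 0.0212, 0.1456]
orientation: [-2.47, 0.387, -0.234]
contact_force: [-0.1, 0.1, 0.0]
grip_width: 0.0853
t 13.93 tcp [0.4341 0.0212 0.1456] x [ 0.941 -0.329  0.075] y [-0.219 -0.765 -0.606] z [ 0.257  0.554 -0.792] xaz -19.3 w 0.0853 F [-0.11  0.09  0.02] q [ 0.93  0.35 -0.75  2.31 -0.8   0.58  0.6 ]
rows cm [-1.74  0.2  10.09]
target [0.4432 0.0813 0.0632] x.b -0.029 turn -2.1
```

```bash
python3 -m pendant '-0.6 0.1 3.3 -1; -0.6 0.1 3.3 -1; -0.5 0 3.2 0; 0 0 0 0'; python3 -c "
from tgt import *
tg(.05,.0)
s,t=cams(); s.crop('pics/s6.png',150,180,310,320,5);t.crop('pics/t6.png',140,120,300,280,5)"
```

```text
clock: 14.27
tcp_pos: [0.449, 0.0743, 0.0674]
orientation: [-2.479, 0.362, -0.261]
contact_force: [0.5, 0.8, 0.6]
grip_width: 0.0852
t 14.27 tcp [0.449  0.0743 0.0674] x [ 0.943 -0.317  0.101] y [-0.196 -0.775 -0.601] z [ 0.268  0.547 -0.793] xaz -18.6 w 0.0852 F [0.47 0.82 0.6 ] q [ 0.84  0.58 -0.85  2.35 -0.91  0.24  0.71]
rows cm [-0.95 -1.97  3.16]
target [0.4524 0.1098 0.0532] x.b -0.017 turn -1.2
```

View pics/s6.png

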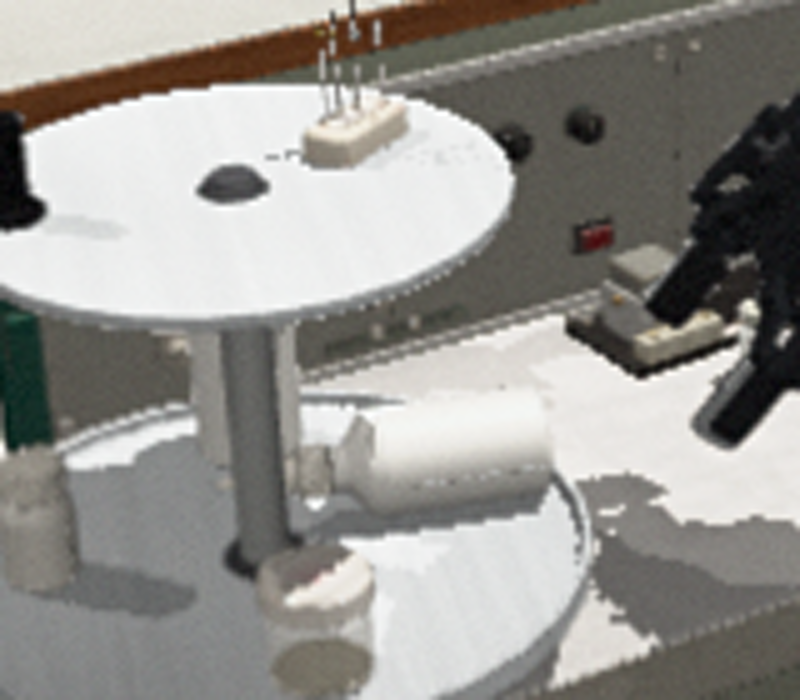

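Run:
```python
from tgt import *
s,t=cams();p,R,o=tf()
for sg in(-1,1):
  for xx in(.0425,.057):
    P=p-R[:,2]*.013+sg*R[:,0]*xx; u=s.proj(P)[0];print(sg,xx,((u-[150,180])*5).round())
s.crop('pics/s6b.png',270,190,320,280,8)
```

```text
-1 0.0425 [709. 420.]
-1 0.057 [718. 441.]
1 0.0425 [663. 308.]
1 0.057 [655. 290.]
```

View pics/s6b.png

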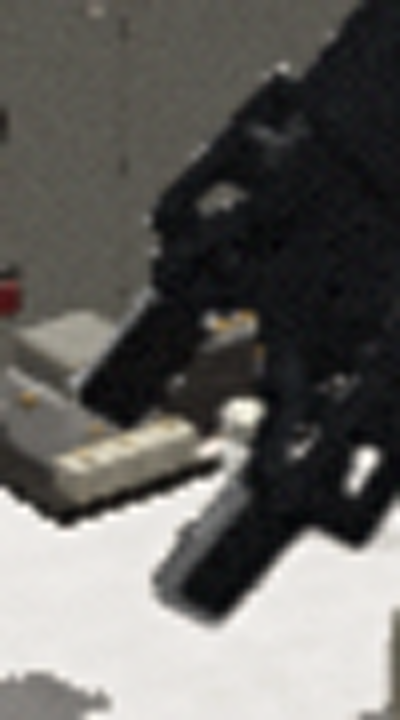

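View pics/t6.png

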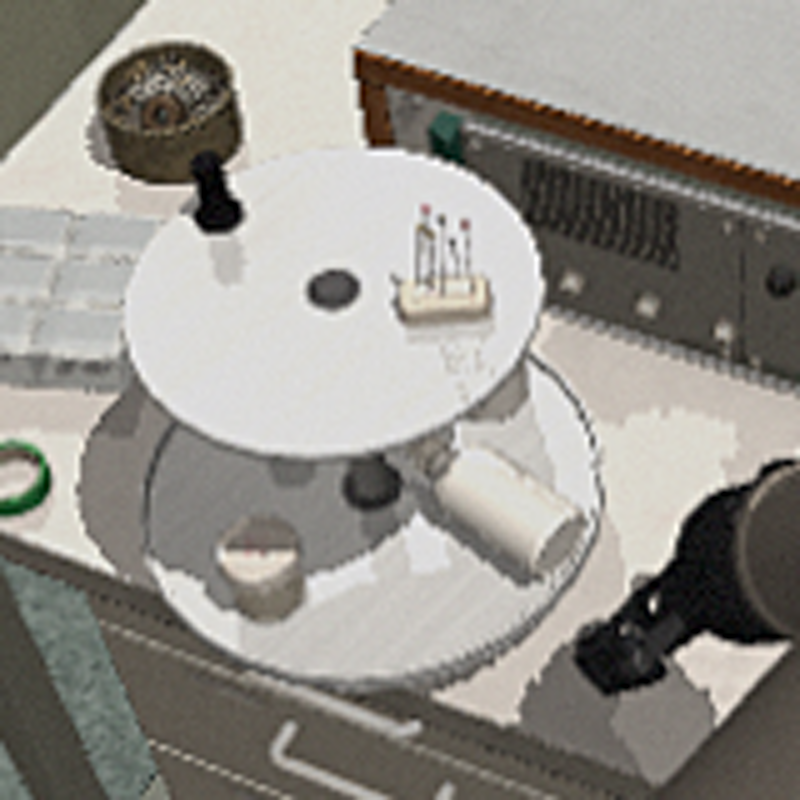

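Run:
```python
from tgt import *
s,t=cams()
T=lambda x,y:(140+x/5,120+y/5)
a=t.onz(*T(560,543),.0595);
# silhouette edges: left (440,505)->(525,575); right (487,448)->(583,512)
print('bottom',a)
L1=t.onz(*T(440,505),.0595);L2=t.onz(*T(525,577),.0595);R1=t.onz(*T(487,448),.0595);R2=t.onz(*T(580,510),.0595)
for u,v in((L2,L1),(R2,R1),((L2+R2)/2,(L1+R1)/2)): print(u,v,np.degrees(np.arctan2(*(v-u)[1::-1])),np.linalg.norm(u-v))
t.crop('pics/t6b.png',215,200,270,245,14)
print(((t.proj([bot,bot+.073*bb,bot+.106*bb,bot+.136*bb])-[215,200])*14).round())
```

```text
bottom [0.46083095 0.12545608 0.0595    ]
[0.43362085 0.13289172 0.0595    ] [0.45793442 0.19605941 0.0595    ] 68.94802190287173 0.06768535126040516
[0.48490698 0.12499523 0.0595    ] [0.50318195 0.19044963 0.0595    ] 74.40017934051619 0.06795773483834766
[0.45926391 0.12894348 0.0595    ] [0.48055819 0.19325452 0.0595    ] 71.67957896868297 0.06774479179029734
[[512. 420.]
 [240. 220.]
 [121. 133.]
 [ 16.  56.]]
```

View pics/t6b.png

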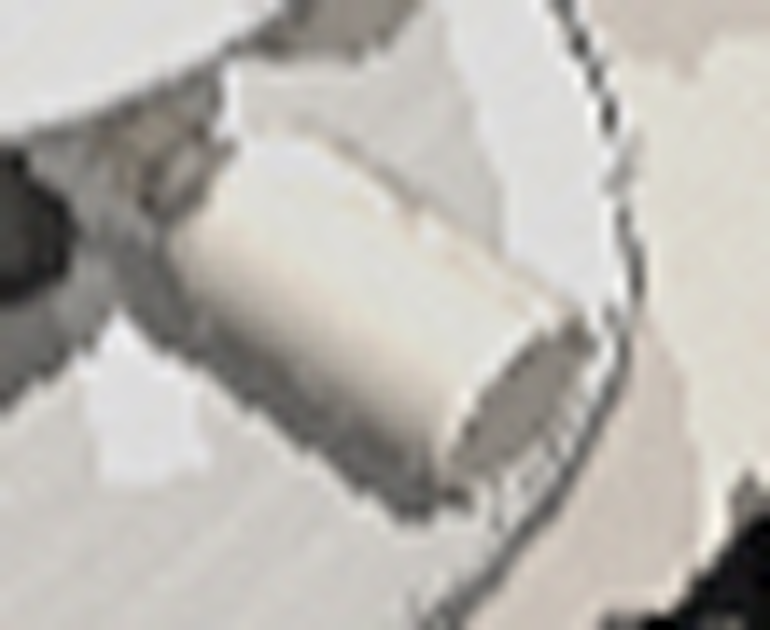

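```bash
sed -i 's/\.4563,\.1245/.4575,.1255/; s/72\.4/72.2/' tgt.py; python3 -c "
from tgt import *
tg(.045,.003,.032,.012)"
```

```text
t 14.57 tcp [0.4516 0.0701 0.0707] x [ 0.941 -0.318  0.112] y [-0.193 -0.78  -0.595] z [ 0.276  0.539 -0.796] xaz -18.7 w 0.0854 F [ 0.83 -0.23 -0.17] q [ 0.85  0.57 -0.85  2.35 -0.91  0.24  0.71]
rows cm [-1.28 -2.91  4.23]
target [0.4568 0.1196 0.053 ] x.b -0.015 turn -1.1
```

```bash
python3 -m pendant '-0.5 -1 1.4 -1; -0.4 -1 1.4 0; -0.4 -0.9 1.4 0; 0 0 0 0'; python3 -c "
from tgt import *
tg(.0,.0,.032,.012)"
```

```text
clock: 14.9
tcp_pos: [0.4609, 0.1092, 0.0599]
orientation: [-2.494, 0.345, -0.299]
contact_force: [0.0, 0.2, -0.1]
grip_width: 0.0851
t 14.9 tcp [0.4609 0.1092 0.0599] x [ 0.941 -0.311  0.134] y [-0.177 -0.788 -0.59 ] z [ 0.289  0.531 -0.796] xaz -18.3 w 0.0851 F [ 0.02  0.17 -0.14] q [ 0.7   0.58 -0.81  2.37 -1.32  0.17  1.06]
rows cm [-0.87 -3.77  3.9 ]
target [0.4708 0.1623 0.0499] x.b -0.009 turn -0.6
```

```bash
python3 -m pendant '-0.3 -1.3 1.3 0; -0.3 -1.3 1.3 0; 0 0 0 0'; python3 -c "
from tgt import *
tg(.0,.0,.032,.012)"
```

```text
clock: 15.15
tcp_pos: [0.4741, 0.1365, 0.0648]
orientation: [-2.5, 0.342, -0.289]
contact_force: [0.3, -0.1, 0.6]
grip_width: 0.0853
t 15.15 tcp [0.4741 0.1365 0.0648] x [ 0.943 -0.306  0.128] y [-0.177 -0.791 -0.585] z [ 0.281  0.53  -0.801] xaz -18.0 w 0.0853 F [ 0.25 -0.08  0.57] q [ 0.59  0.56 -0.77  2.34 -1.36  0.17  1.02]
rows cm [-1.31 -1.11  2.47]
target [0.4707 0.1623 0.0499] x.b -0.003 turn -0.2
```

```bash
python3 -m pendant '-1.3 -0.2 0.8 0; -0.2 -0.5 1.2 0; 0 0 0 0'; python3 -c "
from tgt import *
tg(.0,.0,.032,.012)"
```

```text
clock: 15.4
tcp_pos: [0.4724, 0.1477, 0.0624]
orientation: [-2.507, 0.335, -0.272]
contact_force: [1.2, -0.9, 0.4]
grip_width: 0.0854
t 15.4 tcp [0.4724 0.1477 0.0624] x [ 0.947 -0.297  0.119] y [-0.177 -0.795 -0.58 ] z [ 0.267  0.529 -0.806] xaz -17.4 w 0.0854 F [ 1.24 -0.88  0.44] q [ 0.55  0.56 -0.75  2.34 -1.36  0.17  1.  ]
rows cm [-0.76 -0.4   1.73]
target [0.4705 0.1623 0.0498] x.b 0.007 turn 0.5
```

```bash
python3 -m pendant '-1 -0.4 2 0; -0.8 -0.4 2 0; -0.4 -0.3 1 0; 0 0 0 0'; python3 -c "
from tgt import *
tg(.0,.0,.032,.012)
s,t=cams(); s.crop('pics/s7.png',170,200,300,310,6);t.crop('pics/t7.png',180,160,300,260,6)"
```

```text
clock: 15.73
tcp_pos: [0.477, 0.172, 0.0458]
orientation: [-2.52, 0.326, -0.222]
contact_force: [0.2, -0.2, 0.5]
grip_width: 0.0854
t 15.73 tcp [0.477  0.172  0.0458] x [ 0.956 -0.28   0.086] y [-0.183 -0.801 -0.57 ] z [ 0.229  0.53  -0.817] xaz -16.3 w 0.0854 F [ 0.15 -0.23  0.54] q [ 0.43  0.59 -0.69  2.31 -1.36  0.17  0.97]
rows cm [-0.36  0.69 -0.99]
target [0.47   0.1623 0.0497] x.b 0.026 turn 1.8
```

View pics/s7.png

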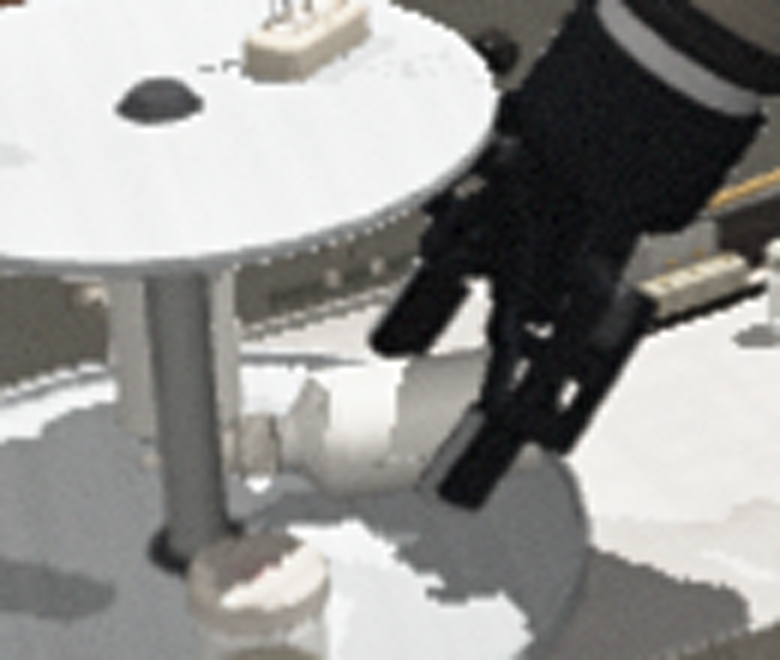

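View pics/t7.png

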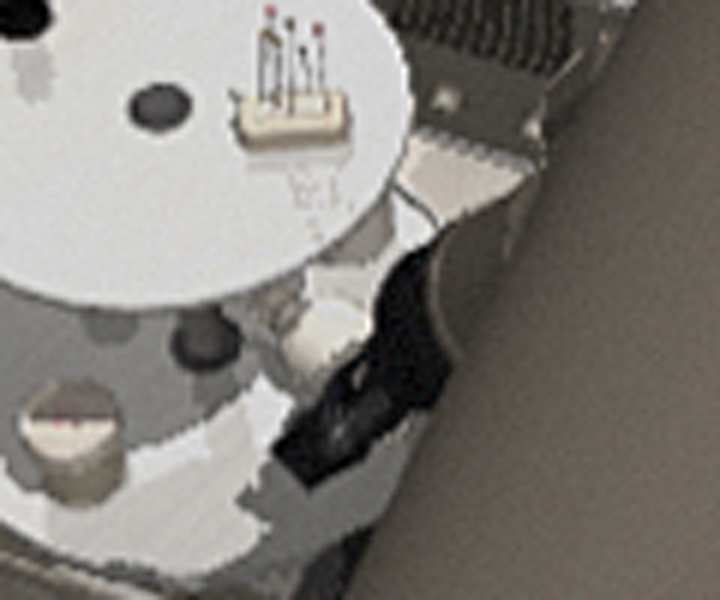

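```bash
python3 -m pendant '-0.35 0 -0.5 1.5; 0 0 0 0' 0 40; python3 -c "
from tgt import *
tg(.0,.0,.032,.012)
from plan import clear
p,R,_=tf();print(clear(p,R))"
```

```text
clock: 16.0
tcp_pos: [0.4715, 0.1677, 0.0496]
orientation: [-2.515, 0.364, -0.212]
contact_force: [-1.0, 0.4, 0.8]
grip_width: 0.0852
t 16.0 tcp [0.4715 0.1677 0.0496] x [ 0.95  -0.304  0.071] y [-0.211 -0.793 -0.571] z [ 0.23   0.528 -0.818] xaz -17.7 w 0.0852 F [-1.01  0.38  0.77] q [ 0.44  0.57 -0.68  2.32 -1.36  0.18  0.94]
rows cm [ 0.02  0.46 -0.33]
target [0.47   0.1623 0.0497] x.b 0.001 turn 0.1
(np.float64(0.02), np.float64(0.0), np.float64(0.039))
```

Alignment is good (x·b about 0, lateral error 0.2 mm), so I close gently.

```bash
python3 -m pendant '0 0 0 0; 0 0 0 0; 0 0 0 0; 0 0 0 0; 0 0 0 0; 0 0 0 0; 0 0 0 0' 255 40; python3 -c "
from tgt import *
tg(.0,.0,.032,.012)
s,t=cams(); s.crop('pics/s8.png',170,200,300,310,6);t.crop('pics/t8.png',180,160,300,260,6)"
```

```text
clock: 16.58
tcp_pos: [0.4722, 0.1652, 0.0499]
orientation: [-2.516, 0.365, -0.217]
contact_force: [-0.9, 0.1, 0.9]
grip_width: 0.0412
t 16.58 tcp [0.4722 0.1652 0.0499] x [ 0.949 -0.305  0.074] y [-0.211 -0.794 -0.571] z [ 0.233  0.526 -0.818] xaz -17.8 w 0.0412 F [-0.91  0.06  0.9 ] q [ 0.44  0.57 -0.68  2.32 -1.36  0.18  0.94]
rows cm [-0.12  0.29 -0.18]
target [0.4701 0.1623 0.0497] x.b -0.0 turn -0.0
```

View pics/s8.png

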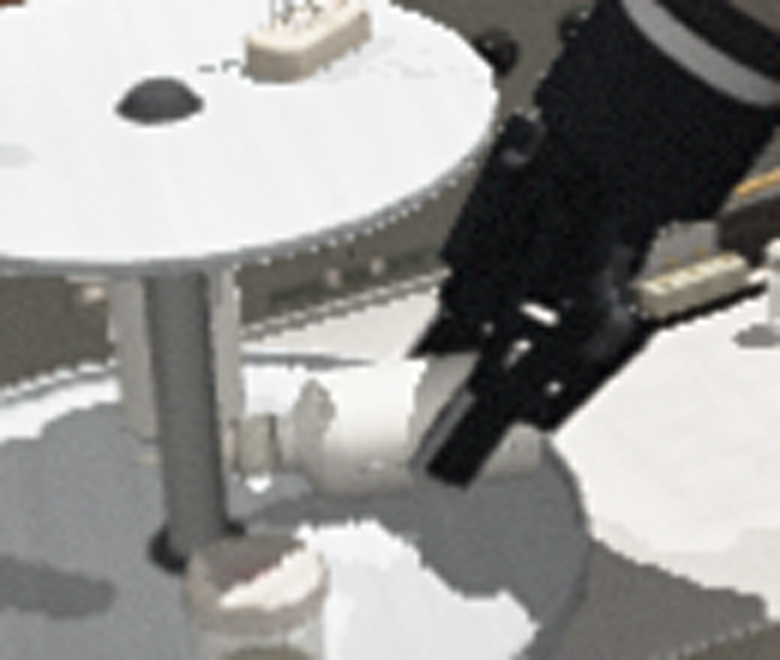

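```bash
python3 -m pendant '0 -0.35 -0.5 0; 0 -0.35 -0.5 0; 0 0 0 0'; python3 -c "
from tgt import *
tg(.0,.015,.032,.012)
from plan import clear
p,R,_=tf();print(clear(p,R))
s,t=cams(); s.crop('pics/s9.png',170,200,300,310,6)"
```

```text
clock: 16.93
tcp_pos: [0.4706, 0.1652, 0.0614]
orientation: [-2.517, 0.366, -0.214]
contact_force: [-0.0, -0.7, -1.0]
grip_width: 0.0413
t 16.93 tcp [0.4706 0.1652 0.0614] x [ 0.949 -0.306  0.072] y [-0.212 -0.794 -0.57 ] z [ 0.231  0.526 -0.818] xaz -17.8 w 0.0413 F [-0.02 -0.74 -0.97] q [ 0.4   0.52 -0.63  2.32 -1.32  0.23  0.88]
rows cm [ 0.06  0.06 -0.43]
target [0.4701 0.1623 0.0647] x.b -0.001 turn -0.1
(np.float64(0.015), np.float64(0.007), np.float64(0.051))
```

View pics/s9.png

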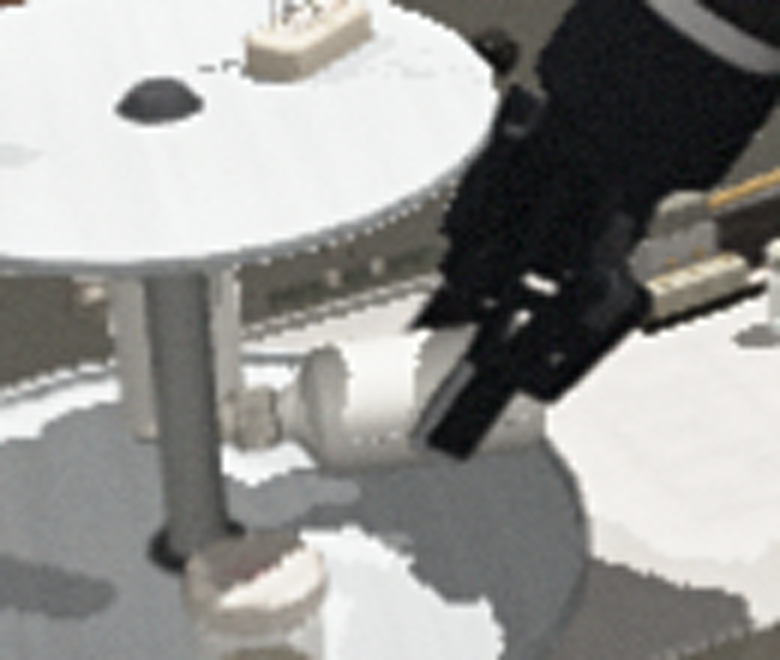

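```bash
python3 -m pendant '0 1 -0.9 0; 0 1.4 -1.2 0; 0 1.6 -1.3 0; 0 1.6 -1.3 0; 0 1.6 -1.3 0'; python3 -c "
from tgt import *
tg(.1,.05,.032,.012)
from plan import clear
p,R,_=tf();print(clear(p,R))
s,t=cams(); s.crop('pics/s10.png',170,180,310,310,5)"
```

```text
clock: 17.45
tcp_pos: [0.4385, 0.0754, 0.0681]
orientation: [-2.515, 0.357, -0.208]
contact_force: [0.7, -0.3, -0.8]
grip_width: 0.041
t 17.45 tcp [0.4385 0.0754 0.0681] x [ 0.952 -0.299  0.069] y [-0.208 -0.793 -0.572] z [ 0.225  0.53  -0.817] xaz -17.4 w 0.041 F [ 0.69 -0.34 -0.83] q [ 0.53  0.46 -0.5   2.37 -1.16  0.4   0.91]
rows cm [ 0.55 -1.17 -3.  ]
target [0.4394 0.0671 0.0997] x.b 0.007 turn 0.5
(np.float64(0.09), np.float64(0.045), np.float64(0.058))
```

View pics/s10.png

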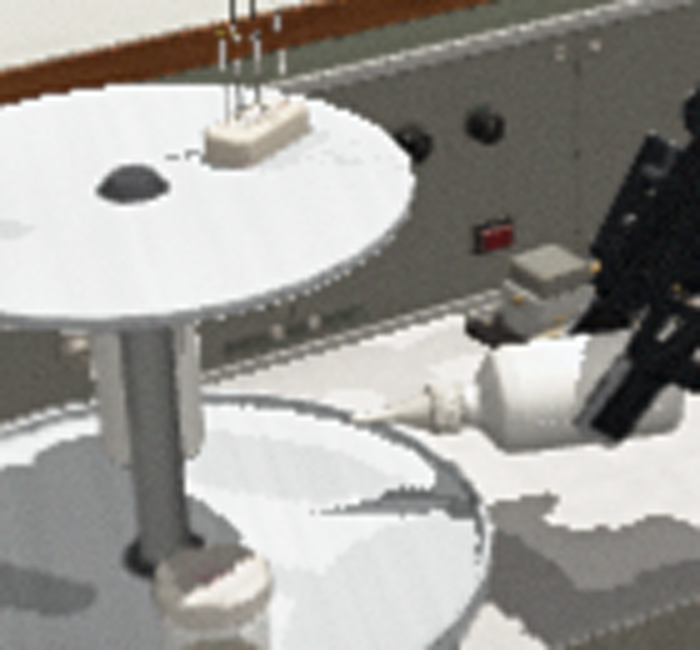

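```bash
python3 -m pendant '0.1 -1.2 -2.2 0; 0.2 -1.7 -2.5 0; 0.2 -1.7 -2.5 0; 0.2 -1.7 -2.5 0; 0.1 -0.8 -1.2 0; 0 0 0 0'; python3 -c "
from tgt import *
tg(.15,.15,.032,.012)
s,t=cams(); cv2.imwrite('pics/t11.png',t.im); s.crop('pics/s11r.png',345,215,445,270,8);t.crop('pics/t11r.png',340,255,420,315,10);t.crop('pics/t11b.png',200,150,320,270,6);s.crop('pics/s11b.png',220,150,360,260,5)"
```

```text
clock: 18.05
tcp_pos: [0.4326, 0.066, 0.1991]
orientation: [-2.516, 0.377, -0.195]
contact_force: [0.2, 0.1, -1.2]
grip_width: 0.0415
t 18.05 tcp [0.4326 0.066  0.1991] x [ 0.949 -0.309  0.056] y [-0.224 -0.791 -0.569] z [ 0.22   0.528 -0.82 ] xaz -18.0 w 0.0415 F [ 0.23  0.08 -1.22] q [ 0.45  0.14 -0.35  2.29 -0.87  0.73  0.48]
rows cm [ 0.63  3.84 -2.69]
target [0.4241 0.0195 0.1997] x.b -0.004 turn -0.3
```

View pics/t11.png

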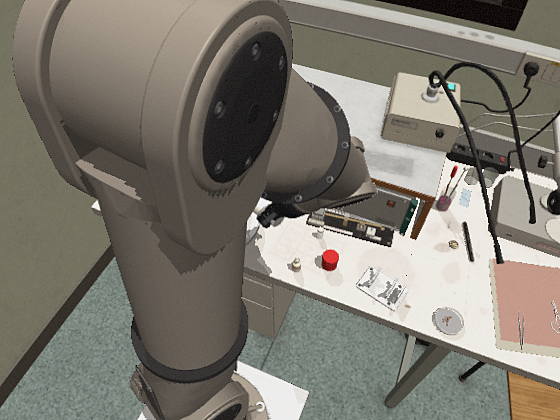

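View pics/s11r.png

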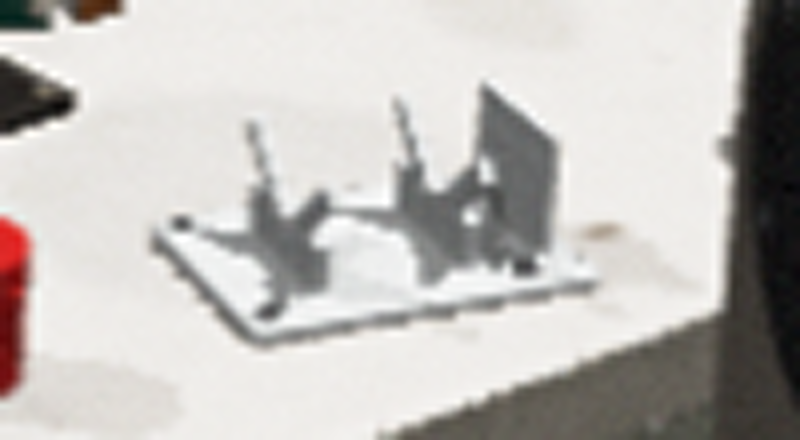

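View pics/t11r.png

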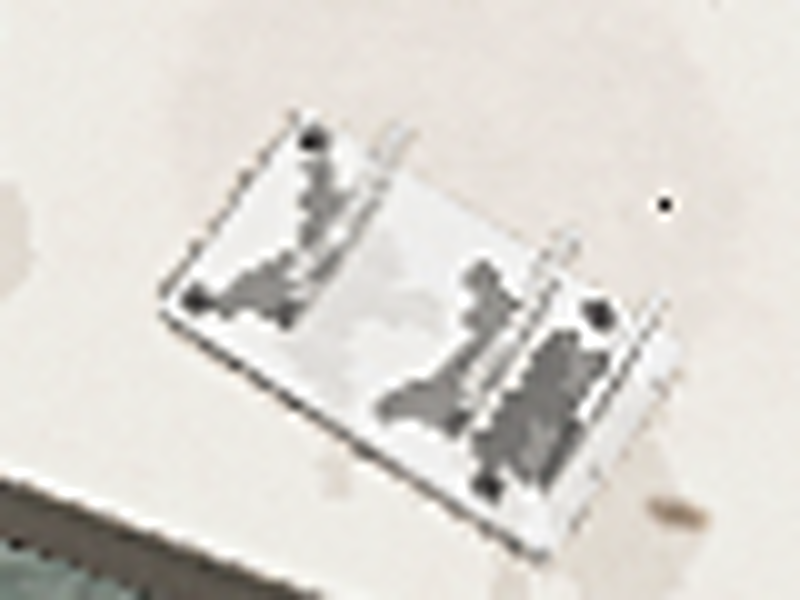

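View pics/s11b.png

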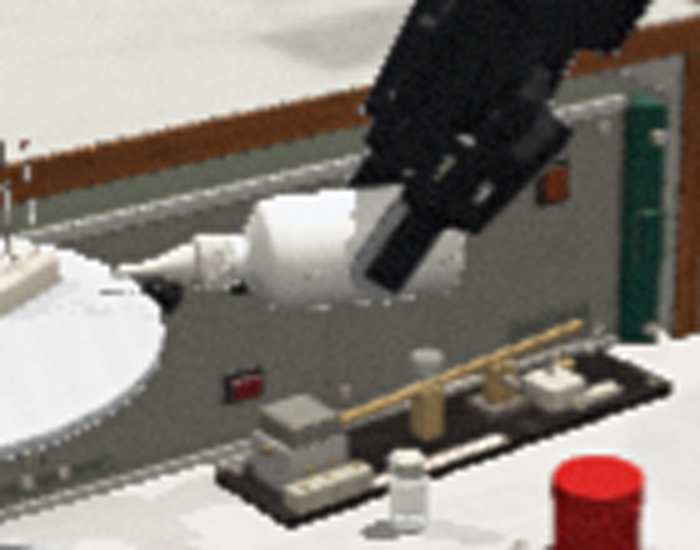

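Run:
```python
from h import *
s,t=cams()
S=lambda x,y:(345+x/8,215+y/8);T=lambda x,y:(340+x/10,255+y/10)
def pr(n,P): print(n,np.array(P).round(4).tolist())
sc=[t.onz(*T(*p),.008) for p in((313,140),(195,300),(600,315),(487,487))]
pr('screws t',sc);pr('mean',np.mean(sc,0))
bc=[t.onz(*T(*p),.006) for p in((297,115),(165,298),(545,548),(680,345))];pr('base t',bc);pr('mean',np.mean(bc,0))
az=lambda a,b:np.degrees(np.arctan2(*(np.array(a)-np.array(b))[1::-1]))
print('az screws',az(sc[0],sc[2]),az(sc[1],sc[3]),'base',az(bc[0],bc[3]),az(bc[1],bc[2]))
ss=[s.onz(*S(*p),.008) for p in((182,222),(268,310),(523,265))];pr('screws s',ss);print(az(ss[1],ss[2]), 'centre', ((ss[0]+ss[2])/2).round(4))
tt=[t.onz(*T(*p),.043) for p in((400,130),(570,238))];pr('far tips t',tt);print(az(tt[0],tt[1]),np.linalg.norm(tt[0]-tt[1]))
ts=[s.onz(*S(*p),.043) for p in((250,122),(397,97))];pr('far tips s',ts);print(az(ts[0],ts[1]),np.linalg.norm(ts[0]-ts[1]))
ns=[s.onz(*S(*p),.043) for p in((322,197),(482,165))];pr('near tips s',ns)
ep=[s.onz(*S(*p),.046) for p in((483,85),(557,142))];pr('endplate s',ep);
ep=[t.onz(*T(*p),.046) for p in((660,300),)];pr('endplate t',ep)
```

```text
screws t [[0.4988, -0.2026, 0.008], [0.4409, -0.1871, 0.008], [0.4774, -0.2855, 0.008], [0.4188, -0.2702, 0.008]]
mean [0.459, -0.2363, 0.008]
base t [[0.5058, -0.1966, 0.006], [0.4396, -0.1797, 0.006], [0.4093, -0.2879, 0.006], [0.4782, -0.307, 0.006]]
mean [0.4582, -0.2428, 0.006]
az screws 75.56541584458313 75.12645372369303 base 75.95654888872697 74.38831618405256
screws s [[0.4986, -0.2004, 0.008], [0.4406, -0.1852, 0.008], [0.4199, -0.2681, 0.008]]
75.97422284206341 centre [ 0.4592 -0.2342  0.008 ]
far tips t [[0.4881, -0.222, 0.043], [0.4744, -0.2699, 0.043]]
74.009294896472 0.049821946923918094
far tips s [[0.4867, -0.2149, 0.043], [0.4753, -0.2641, 0.043]]
76.9421211015313 0.05052058137053929
near tips s [[0.4365, -0.1997, 0.043], [0.4262, -0.2535, 0.043]]
endplate s [[0.4625, -0.2876, 0.046], [0.4209, -0.2786, 0.046]]
endplate t [[0.4641, -0.2947, 0.046]]
```

Run:
```python
from h import *
s,t=cams()
S=lambda x,y:(345+x/8,215+y/8);T=lambda x,y:(340+x/10,255+y/10)
for n,a,b in(('tip1',(250,122),(400,130)),('tip2',(397,97),(570,238)),('ep',(483,85),(660,300)),('scr1',(182,222),(313,140)),('scr2',(268,310),(195,300)),('scr3',(523,265),(487,487))):
    print(n,*tri(s,S(*a),t,T(*b)))
# predicted pixel for hypothesised rest
c=np.array([.4575,-.2365]);A=np.radians(75.4);x=np.array([np.cos(A),np.sin(A)]);y=np.array([-x[1],x[0]])
P=lambda a,b,z:np.r_[c+x*a+y*b,z]
pts=[P(25,-25,.043),P(25,25,.043),P(-25,-25,.043),P(-25,25,.043),P(-49,-23,.046),P(-49,23,.046),P(58,38,.006),P(58,-38,.006),P(-58,38,.006),P(-58,-38,.006)]
for cam,o,k,n in((s,(345,215),8,'pics/s11o.png'),(t,(340,255),10,'pics/t11o.png')):
    w,h=(100,55) if k==8 else (80,60)
    im=cv2.resize(cam.im[o[1]:o[1]+h,o[0]:o[0]+w],None,fx=k,fy=k,interpolation=cv2.INTER_CUBIC)
    for u in cam.proj(pts): cv2.drawMarker(im,tuple(int(v) for v in ((u+.5-o)*k)),(0,0,255),cv2.MARKER_CROSS,14,1)
    cv2.imwrite(n,im)
```

```text
tip1 [ 0.49261128 -0.22161948  0.03806426] 0.002458898710467875
tip2 [ 0.47862272 -0.26946653  0.03921499] 0.003516002669782339
ep [ 0.46821796 -0.29474576  0.04123087] 0.002206812241441111
scr1 [ 0.50025101 -0.2023744   0.00641949] 0.0009572466580250217
scr2 [ 0.44202899 -0.18691934  0.00661631] 0.0006965129891553064
scr3 [ 0.42046017 -0.26985787  0.00668518] 0.0018217610657065599
```

View pics/s11o.png

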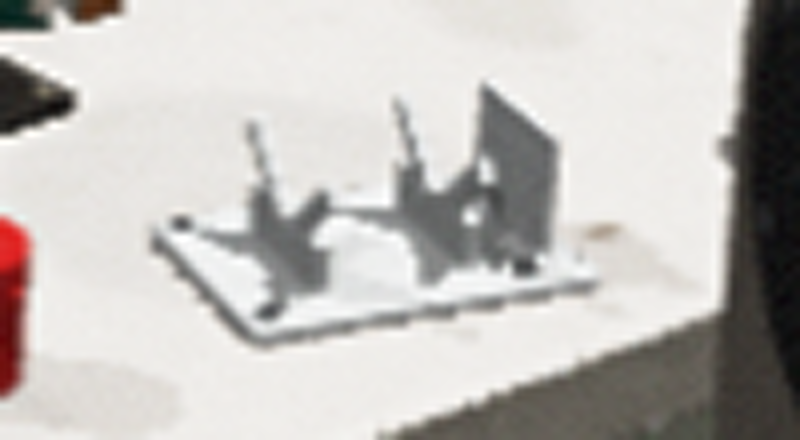

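View pics/t11o.png

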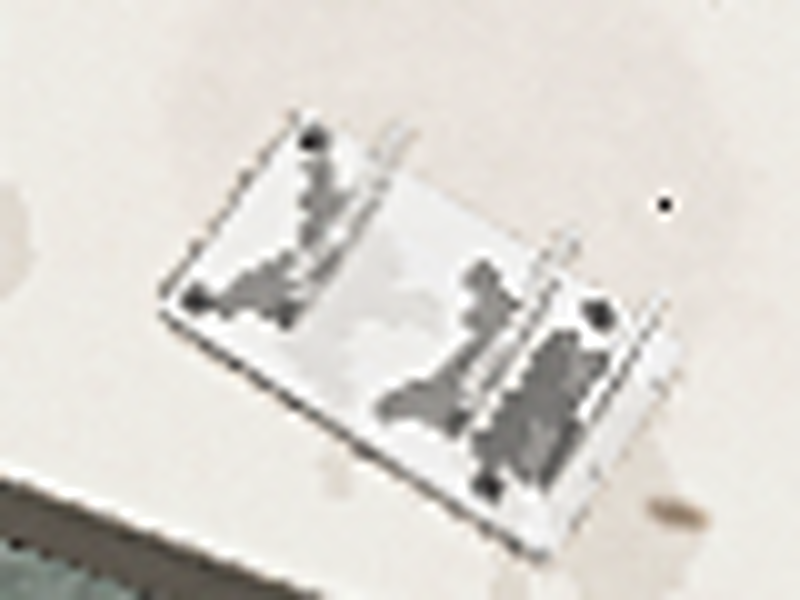

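```bash
cat > ov.py <<'E'
from h import *
import sys
def ov(c,azd,tag):
    s,t=cams()
    c=np.array(c);A=np.radians(azd);x=np.array([np.cos(A),np.sin(A)]);y=np.array([-x[1],x[0]])
    P=lambda a,b,z:np.r_[c+x*a/1000+y*b/1000,z]
    pts=[P(27.5,-25,.043),P(27.5,25,.043),P(-22.5,-25,.043),P(-22.5,25,.043),P(-49,-23,.046),P(-49,23,.046),P(58,38,.006),P(58,-38,.006),P(-58,38,.006),P(-58,-38,.006)]
    for cam,o,k,n in((s,(345,215),8,f'pics/s_{tag}.png'),(t,(340,255),10,f'pics/t_{tag}.png')):
        w,h=(100,55) if k==8 else (80,60)
        im=cv2.resize(cam.im[o[1]:o[1]+h,o[0]:o[0]+w],None,fx=k,fy=k,interpolation=cv2.INTER_CUBIC)
        for u in cam.proj(pts): cv2.drawMarker(im,tuple(int(v) for v in ((u+.5-o)*k)),(0,0,255),cv2.MARKER_CROSS,14,1)
        cv2.imwrite(n,im)
E
python3 -c "
from ov import *
ov([.4575,-.2365],75.4,'o1')"
```

```text
(no output)
```

View pics/s_o1.png

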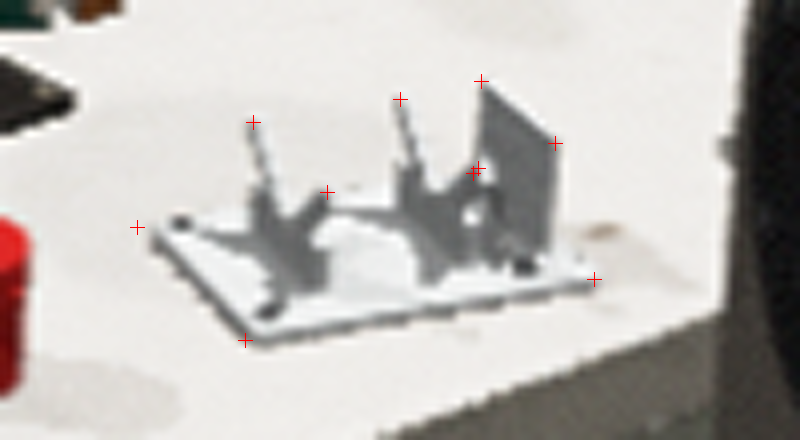

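View pics/t_o1.png

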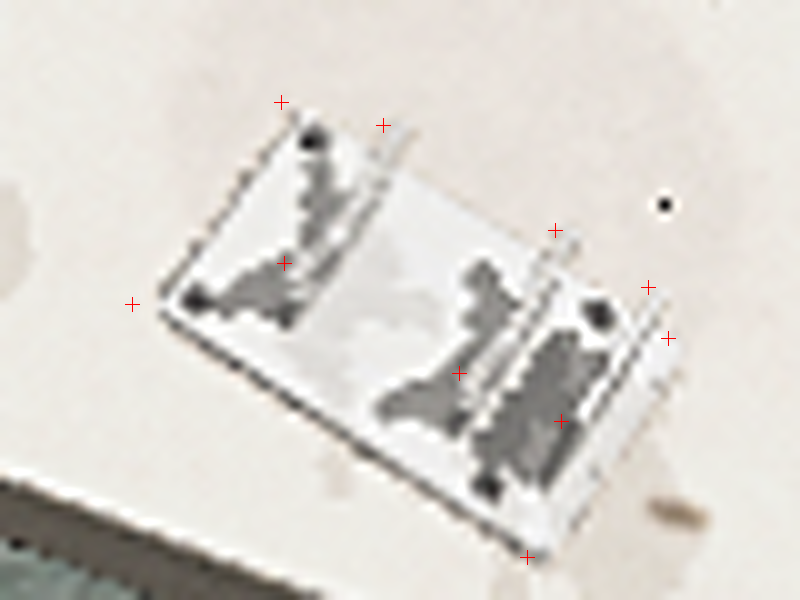

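Run:
```python
from tgt import *
s,t=cams();p,R,o=tf();print(p)
mid=p+np.array([-.0037,-.0054,.0096])
for n,P in(('tip',mid+.1*bb),('bottom',mid-.036*bb),('shoulder',mid+.037*bb),('should top',mid+.037*bb+[0,0,.0225]),('should bot',mid+.037*bb-[0,0,.0225])): print(n,((s.proj(P)[0]+.5-[220,150])*5).round())
```

```text
[0.43105042 0.06635857 0.19593027]
tip [115. 282.]
bottom [455. 245.]
shoulder [275. 265.]
should top [273. 211.]
should bot [276. 317.]
```

```bash
python3 -c "
from tgt import *
st([.461,-.232,.15])"
```

```text
t 18.55 tcp [0.4311 0.0664 0.1959] x [ 0.95  -0.309  0.049] y [-0.228 -0.79  -0.569] z [ 0.215  0.529 -0.821] xaz -18.0 w 0.041 F [-0.   -0.44 -1.16] q [ 0.45  0.14 -0.35  2.3  -0.87  0.73  0.48]
rows cm [ 11.85  25.5  -11.38]
```

```bash
python3 -m pendant '0.5 1 -0.5 0; 0.9 1.9 -0.9 0; 1 2.1 -0.95 -1; 1 2.1 -0.95 -1; 1 2.1 -0.95 -1; 1 2.1 -0.95 0; 1 2.1 -0.95 0; 1 2.1 -0.95 0'; python3 -c "
from tgt import *
st([.461,-.232,.15])"
```

```text
clock: 19.22
tcp_pos: [0.4547, -0.1239, 0.1678]
orientation: [-2.528, 0.299, -0.202]
contact_force: [1.1, -0.3, -1.4]
grip_width: 0.0409
t 19.22 tcp [ 0.4547 -0.1239  0.1678] x [ 0.963 -0.256  0.078] y [-0.169 -0.807 -0.566] z [ 0.208  0.532 -0.821] xaz -14.9 w 0.0409 F [ 1.13 -0.26 -1.4 ] q [ 0.67  0.35 -0.17  2.09 -0.7   0.93  0.76]
rows cm [ 3.24  9.63 -4.15]
```

```bash
python3 -m pendant '0.8 2.2 -0.9 0; 0.8 2.2 -0.9 0; 0.8 2.2 -0.9 0; 0.5 1.6 -0.7 0; 0.2 0.8 -0.4 0; 0 0 0 0; 0 0 0 0'
python3 - <<'E'
from tgt import *
st([.461,-.232,.10])
s,t=cams();s.crop('pics/s12.png',310,170,450,280,5);t.crop('pics/t12.png',300,200,440,320,5)
E
```

```text
clock: 19.8
tcp_pos: [0.4589, -0.2428, 0.1446]
orientation: [-2.532, 0.316, -0.203]
contact_force: [-0.5, 1.7, -1.0]
grip_width: 0.0412
t 19.8 tcp [ 0.4589 -0.2428  0.1446] x [ 0.961 -0.268  0.076] y [-0.18  -0.807 -0.562] z [ 0.212  0.526 -0.824] xaz -15.6 w 0.0412 F [-0.49  1.67 -1.  ] q [ 0.78  0.48 -0.09  1.93 -0.62  1.03  0.85]
rows cm [-0.42  1.6   4.29]
```

View pics/s12.png

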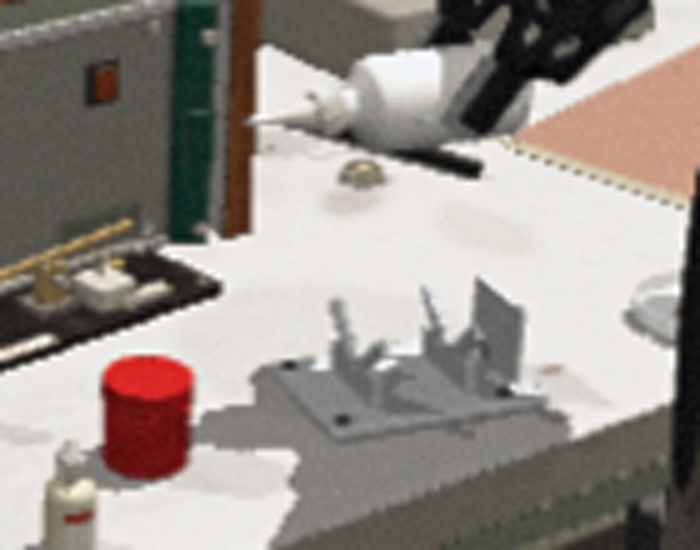

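View pics/t12.png

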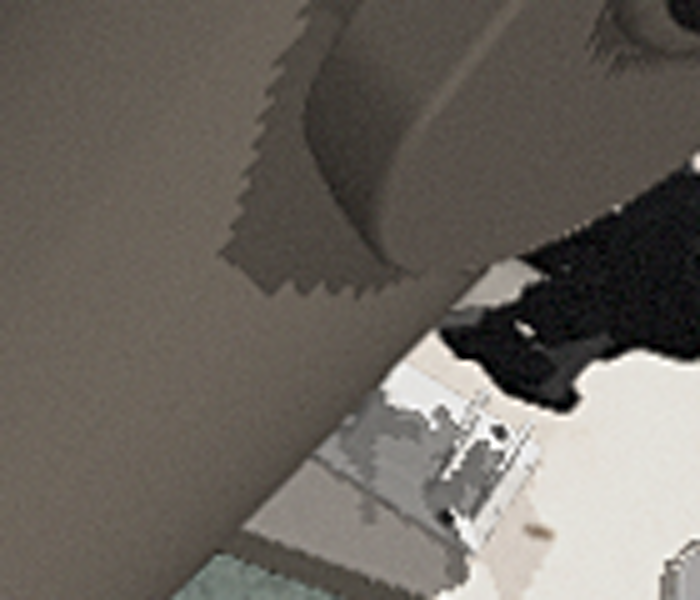

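Run:
```python
from h import *
s,t=cams();p,R,o=tf();print(p)
A=np.radians(74.6);b=np.array([np.cos(A),np.sin(A),0])
S=lambda x,y:(310+(x+.5)/5-.5,170+(y+.5)/5-.5)
mid=p+np.array([-.0037,-.0060,.011])
for n,P in(('tip',mid+.1*b),('bottom',mid-.036*b),('shoulder',mid+.037*b),('should top',mid+.037*b+[0,0,.0225]),('should bot',mid+.037*b-[0,0,.0225])): print(n,((s.proj(P)[0]+.5-[310,170])*5).round())
for z in(.150,.155,.16):
  a=s.onz(*S(250,122),z);print(z,'tip',a.round(4),'-> mid',(a-.1*b).round(4),(a-.1*b-p).round(4))
s.crop('pics/s12b.png',355,170,425,210,11)
```

```text
[ 0.45924378 -0.24106099  0.14533887]
tip [246. 117.]
bottom [513.  84.]
shoulder [372. 101.]
should top [375.  55.]
should bot [369. 146.]
0.15 tip [ 0.4877 -0.1582  0.15  ] -> mid [ 0.4612 -0.2546  0.15  ] [ 0.0019 -0.0135  0.0047]
0.155 tip [ 0.4782 -0.1502  0.155 ] -> mid [ 0.4516 -0.2466  0.155 ] [-0.0076 -0.0056  0.0097]
0.16 tip [ 0.4686 -0.1423  0.16  ] -> mid [ 0.4421 -0.2387  0.16  ] [-0.0172  0.0024  0.0147]
```

View pics/s12b.png

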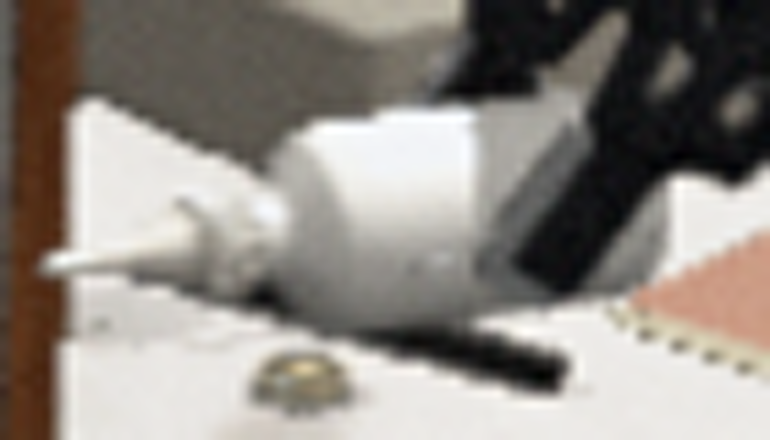

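```bash
python3 -c "
from tgt import *
st([.4615,-.230,.085])"
```

```text
t 20.0 tcp [ 0.4592 -0.2411  0.1453] x [ 0.961 -0.265  0.077] y [-0.178 -0.808 -0.562] z [ 0.211  0.527 -0.824] xaz -15.4 w 0.0412 F [-0.66  0.5  -1.32] q [ 0.78  0.48 -0.1   1.93 -0.63  1.03  0.85]
rows cm [-0.54  2.46  5.6 ]
```

```bash
python3 -m pendant '-0.1 0.6 1.4 0; -0.1 0.6 1.4 0; -0.1 0.6 1.4 0; -0.1 0.5 1.2 0; 0 0 0 0; 0 0 0 0'
python3 - <<'E'
from tgt import *
st([.4615,-.230,.05])
s,t=cams();s.crop('pics/s13.png',340,190,440,270,7);t.crop('pics/t13.png',330,240,430,320,7)
E
```

```text
clock: 20.5
tcp_pos: [0.4649, -0.2238, 0.0895]
orientation: [-2.533, 0.298, -0.206]
contact_force: [-0.4, -0.8, -1.4]
grip_width: 0.0413
t 20.5 tcp [ 0.4649 -0.2238  0.0895] x [ 0.963 -0.256  0.082] y [-0.167 -0.81  -0.562] z [ 0.21   0.528 -0.823] xaz -14.9 w 0.0413 F [-0.39 -0.79 -1.4 ] q [ 0.77  0.56 -0.12  1.97 -0.66  0.92  0.92]
rows cm [-0.49  2.78  2.85]
```

View pics/s13.png

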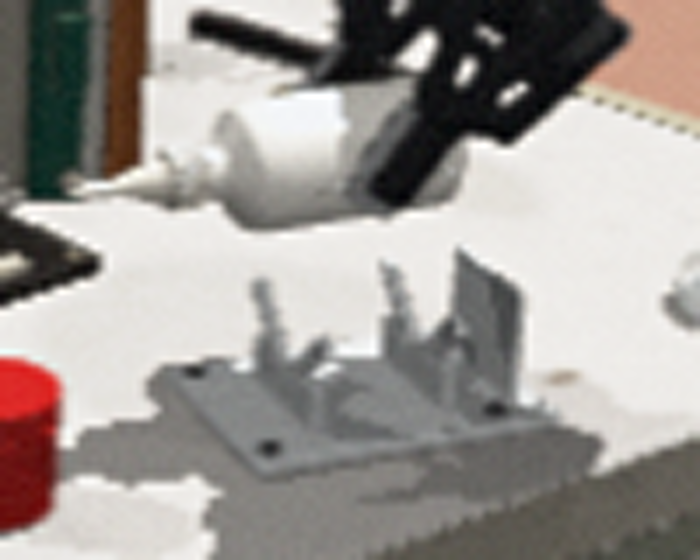

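View pics/t13.png

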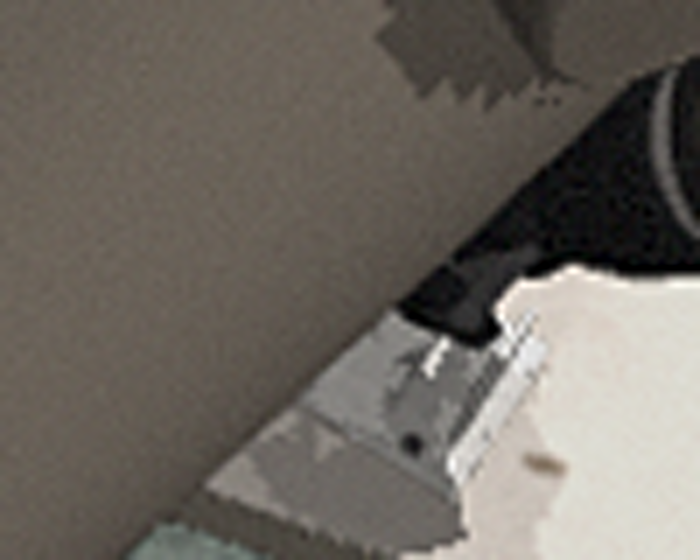

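```bash
python3 -m pendant '-0.2 1 0.6 0; -0.2 0.9 0.9 0; 0 0.4 0.6 0; 0 0 0 0; 0 0 0 0'
python3 - <<'E'
from tgt import *
st([.4615,-.230,.042])
E
```

```text
clock: 21.02
tcp_pos: [0.4623, -0.2334, 0.0581]
orientation: [-2.536, 0.299, -0.212]
contact_force: [-0.1, -0.4, -0.9]
grip_width: 0.0412
t 21.02 tcp [ 0.4623 -0.2334  0.0581] x [ 0.962 -0.257  0.087] y [-0.167 -0.812 -0.559] z [ 0.214  0.524 -0.824] xaz -15.0 w 0.0412 F [-0.08 -0.41 -0.93] q [ 0.79  0.62 -0.13  1.97 -0.67  0.87  0.97]
rows cm [-0.31  0.64  1.49]
```

Run:
```python
from tgt import *
s,t=cams();s.crop('pics/s14.png',340,190,440,270,7);t.crop('pics/t14.png',330,240,430,320,7)
```

```text
(no output)
```

View pics/s14.png

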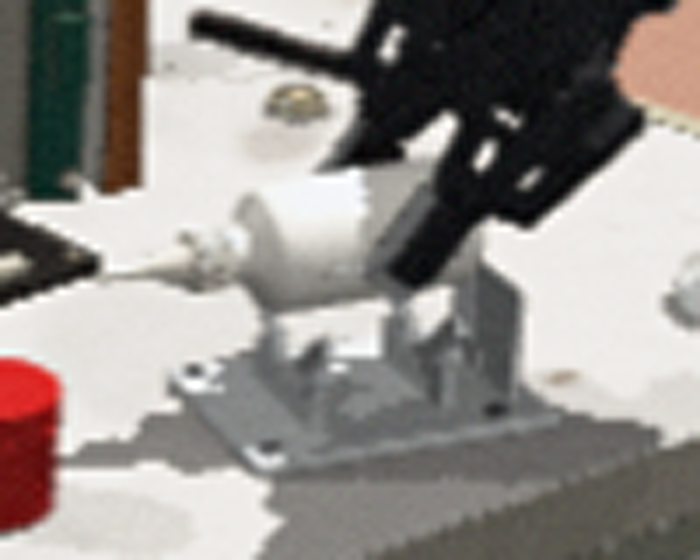

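View pics/t14.png

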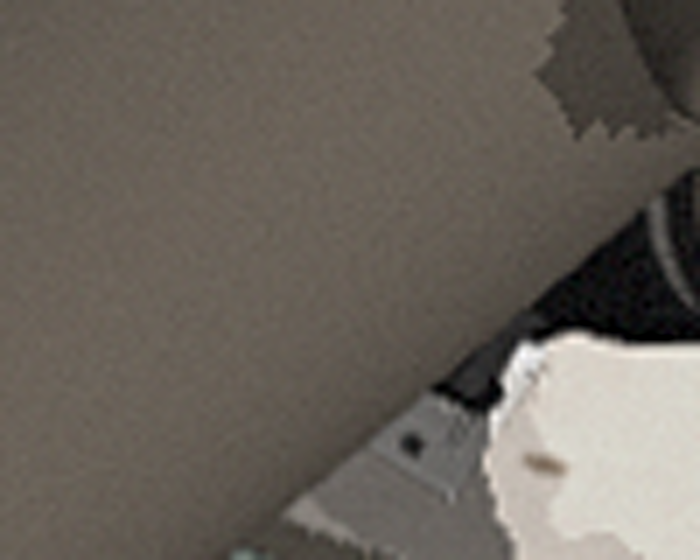

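Run:
```python
from h import *
s,t=cams();p,R,o=tf();print(p)
A=np.radians(75.4);b=np.array([np.cos(A),np.sin(A),0])
pj=lambda P:((s.proj(P)[0]+.5-[340,190])*7).round()
for c in([.4575,-.2365],[.457,-.2385],[.457,-.240]):
  m=np.r_[c,.052+p[2]-.042]
  print(c,'tip',pj(m+.1*b),'bottom',pj(m-.036*b),'should top/bot',pj(m+.037*b+[0,0,.0225]),pj(m+.037*b-[0,0,.0225]))
```

```text
[ 0.46278123 -0.23327895  0.05890668]
[0.4575, -0.2365] tip [ 96. 274.] bottom [460. 218.] should top/bot [272. 187.] [264. 308.]
[0.457, -0.2385] tip [102. 273.] bottom [465. 218.] should top/bot [277. 186.] [269. 307.]
[0.457, -0.24] tip [106. 272.] bottom [468. 217.] should top/bot [281. 185.] [273. 306.]
```

```bash
python3 -m pendant '-0.1 0.25 0.5 0; -0.1 0.25 0.5 0; 0 0 0 0; 0 0 0 0'; python3 -c "
from tgt import *
st([.4615,-.231,.042])"
```

```text
clock: 21.55
tcp_pos: [0.4627, -0.2315, 0.0473]
orientation: [-2.538, 0.296, -0.215]
contact_force: [0.7, 0.4, -1.0]
grip_width: 0.0414
t 21.55 tcp [ 0.4627 -0.2315  0.0473] x [ 0.963 -0.256  0.089] y [-0.164 -0.813 -0.558] z [ 0.216  0.523 -0.825] xaz -14.9 w 0.0414 F [ 0.7   0.39 -1.04] q [ 0.79  0.63 -0.13  1.97 -0.68  0.85  0.98]
rows cm [-0.18  0.28  0.44]
```

```bash
python3 -m pendant '-0.1 0.15 0.2 0; 0 0 0 0'; python3 -c "
from tgt import *
st([.4615,-.231,.042])"; python3 -m pendant '0 0.15 0.2 0; 0 0 0 0';  python3 -c "
from tgt import *
st([.4615,-.231,.042])
s,t=cams();s.crop('pics/s15.png',340,190,440,270,7)"
```

```text
clock: 21.72
tcp_pos: [0.4619, -0.2313, 0.0445]
orientation: [-2.538, 0.296, -0.215]
contact_force: [-0.1, -0.0, -1.6]
grip_width: 0.0412
t 21.72 tcp [ 0.4619 -0.2313  0.0445] x [ 0.963 -0.256  0.089] y [-0.164 -0.813 -0.558] z [ 0.215  0.523 -0.825] xaz -14.9 w 0.0412 F [-0.15 -0.02 -1.57] q [ 0.79  0.64 -0.13  1.97 -0.68  0.85  0.99]
rows cm [-0.07  0.12  0.21]
clock: 21.88
tcp_pos: [0.4633, -0.2317, 0.0426]
orientation: [-2.537, 0.296, -0.218]
contact_force: [-0.2, -0.8, -1.4]
grip_width: 0.041
t 21.88 tcp [ 0.4633 -0.2317  0.0426] x [ 0.962 -0.256  0.091] y [-0.164 -0.813 -0.559] z [ 0.217  0.523 -0.824] xaz -14.9 w 0.041 F [-0.2  -0.77 -1.42] q [ 0.79  0.64 -0.14  1.97 -0.69  0.84  0.99]
rows cm [-0.19  0.01  0.05]
```

View pics/s15.png

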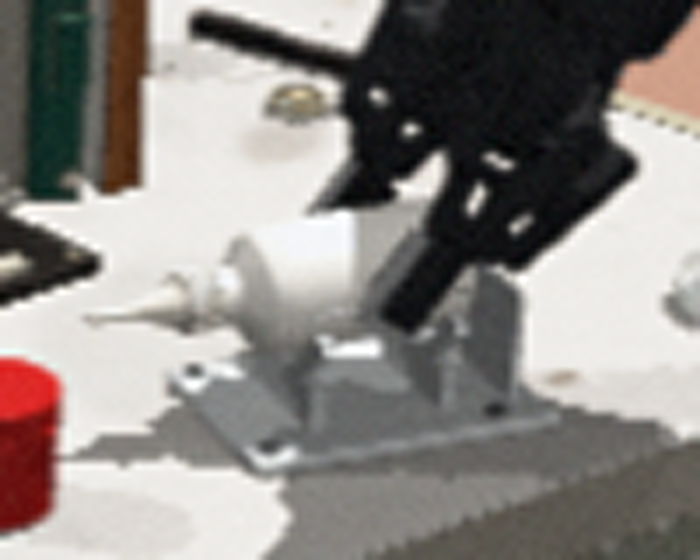

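```bash
python3 -m pendant '-0.15 0.1 0.15 0; 0 0 0 0'; python3 -m pendant '0 0.1 0.15 0; 0 0 0 0';  python3 -c "
from tgt import *
st([.4615,-.231,.04])"
```

```text
clock: 22.15
tcp_pos: [0.4637, -0.2318, 0.0421]
orientation: [-2.537, 0.296, -0.222]
contact_force: [1.1, -0.3, -1.9]
grip_width: 0.0414
clock: 22.32
tcp_pos: [0.4643, -0.232, 0.0413]
orientation: [-2.537, 0.295, -0.223]
contact_force: [-0.6, 0.1, 2.3]
grip_width: 0.0413
t 22.32 tcp [ 0.4643 -0.232   0.0413] x [ 0.962 -0.257  0.096] y [-0.161 -0.813 -0.559] z [ 0.221  0.522 -0.824] xaz -14.9 w 0.0413 F [-0.63  0.05  2.32] q [ 0.8   0.65 -0.14  1.97 -0.69  0.84  1.  ]
rows cm [-0.31  0.03  0.1 ]
```

```bash
python3 -m pendant '0 0.06 0.1 0; 0 0 0 0; 0 0 0 0';  python3 -c "
from tgt import *
st([.4615,-.231,.04])
s,t=cams();s.crop('pics/s16.png',340,190,440,270,7)"
```

```text
clock: 22.57
tcp_pos: [0.4643, -0.232, 0.0413]
orientation: [-2.535, 0.293, -0.224]
contact_force: [1.6, -0.2, 1.5]
grip_width: 0.0413
t 22.57 tcp [ 0.4643 -0.232   0.0413] x [ 0.962 -0.256  0.096] y [-0.16  -0.813 -0.56 ] z [ 0.222  0.523 -0.823] xaz -14.9 w 0.0413 F [ 1.59 -0.2   1.52] q [ 0.8   0.65 -0.14  1.97 -0.69  0.84  1.  ]
rows cm [-0.3   0.04  0.1 ]
```

View pics/s16.png

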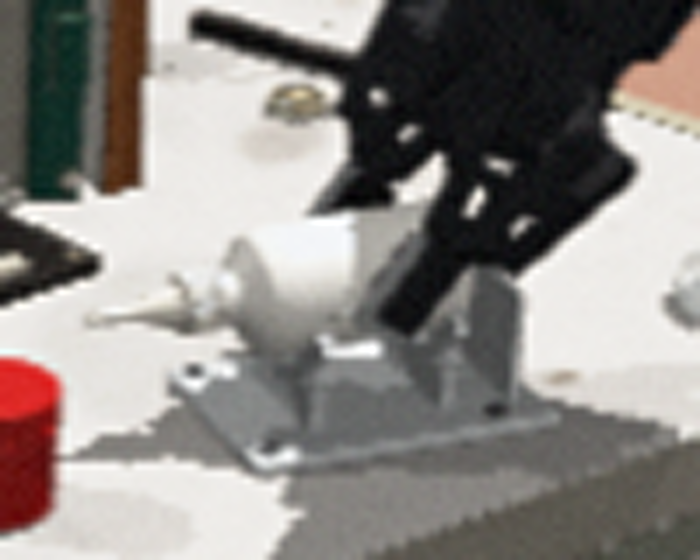

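Run:
```python
from h import *
s,t=cams()
A=np.radians(75.4);b=np.array([np.cos(A),np.sin(A),0])
pj=lambda P:((s.proj(P)[0]+.5-[340,190])*7).round()
for c in([.4575,-.2365,.052],[.457,-.2385,.052],[.46,-.2385,.052],[.457,-.2385,.056]):
  m=np.array(c); print(c,'tip',pj(m+.1*b),'bottom',pj(m-.036*b),'should top/bot',pj(m+.037*b+[0,0,.0225]),pj(m+.037*b-[0,0,.0225]))
S=lambda x,y:(340+(x+.5)/7-.5,190+(y+.5)/7-.5)
print(s.onz(*S(88,322),.052))
```

```text
[0.4575, -0.2365, 0.052] tip [ 94. 319.] bottom [456. 263.] should top/bot [269. 233.] [261. 352.]
[0.457, -0.2385, 0.052] tip [100. 318.] bottom [461. 262.] should top/bot [274. 232.] [267. 351.]
[0.46, -0.2385, 0.052] tip [ 94. 315.] bottom [455. 259.] should top/bot [268. 229.] [261. 348.]
[0.457, -0.2385, 0.056] tip [100. 308.] bottom [462. 252.] should top/bot [275. 221.] [267. 341.]
[ 0.48193776 -0.13663977  0.052     ]
```

```bash
python3 -m pendant '0 0 0 0; 0 0 0 0; 0 0 0 0; 0 0 0 0' 90;  python3 -c "
from tgt import *
st([.4615,-.231,.04])
s,t=cams();s.crop('pics/s17.png',340,190,440,270,7)"
```

```text
clock: 23.1
tcp_pos: [0.4629, -0.2315, 0.0398]
orientation: [-2.536, 0.294, -0.22]
contact_force: [-0.4, -0.1, 0.2]
grip_width: 0.0554
t 23.1 tcp [ 0.4629 -0.2315  0.0398] x [ 0.962 -0.256  0.093] y [-0.162 -0.813 -0.56 ] z [ 0.219  0.524 -0.823] xaz -14.9 w 0.0554 F [-0.44 -0.15  0.23] q [ 0.8   0.65 -0.14  1.97 -0.69  0.84  1.  ]
rows cm [-0.15 -0.03 -0.01]
```

View pics/s17.png

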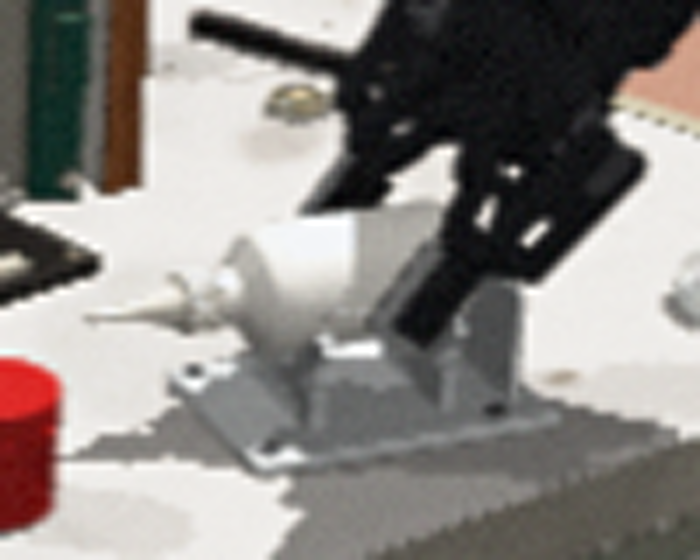

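```bash
python3 -m pendant '0 0 0 0; 0 0 0 0; 0 0 0 0' 20; python3 -m pendant '0 0 -0.8 0; 0 0 -1 0; 0 0 -1.5 0; 0 0 -2 0; 0 0 -2 0; 0 0 -2 0; 0 0 0 0';  python3 -c "
from tgt import *
st([.4615,-.231,.3])
s,t=cams();s.crop('pics/s18.png',340,190,440,270,7);t.crop('pics/t18.png',330,240,430,320,7)"
```

```text
clock: 23.45
tcp_pos: [0.4628, -0.2314, 0.0397]
orientation: [-2.536, 0.294, -0.22]
contact_force: [0.1, 0.1, -0.2]
grip_width: 0.0787
clock: 24.03
tcp_pos: [0.44, -0.2843, 0.1228]
orientation: [-2.536, 0.295, -0.218]
contact_force: [0.8, -0.3, -0.1]
grip_width: 0.0785
t 24.03 tcp [ 0.44   -0.2843  0.1228] x [ 0.962 -0.256  0.092] y [-0.162 -0.813 -0.56 ] z [ 0.218  0.524 -0.824] xaz -14.9 w 0.0785 F [ 0.84 -0.29 -0.05] q [ 0.84  0.54 -0.08  1.9  -0.61  1.04  0.94]
rows cm [  2.33 -14.6  -11.33]
```

View pics/s18.png

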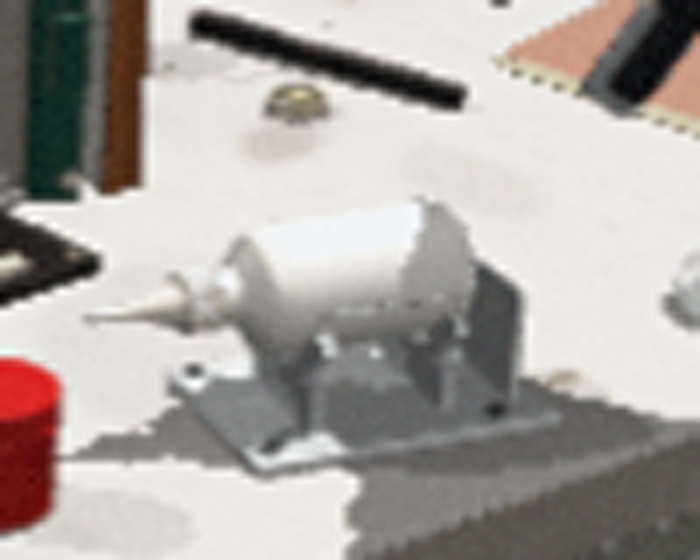

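View pics/t18.png

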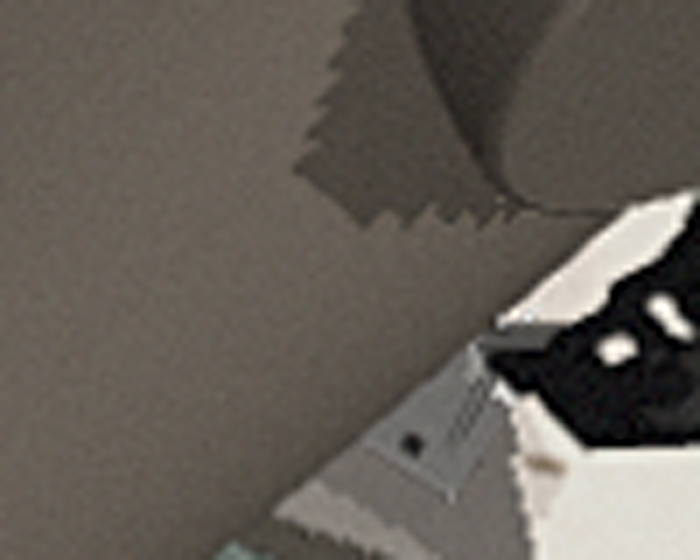

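```bash
python3 -m pendant '0.2 -1 -3 0; 0.2 -1.5 -3 0; 0.2 -1.5 -3 0; 0.5 1 -3.5 0; 0.5 2 -3 0; 0.5 2 -3 0; 0.5 2 -3 0; 0.5 2 -3 0'; python3 -m pendant '0.5 2 -2 0; 0.5 2 -2 0; 0.5 2 -2 0; 0 0 0 0; 0 0 0 0';  python3 -c "
from tgt import *
st()
s,t=cams();cv2.imwrite('pics/s19.png',s.im);cv2.imwrite('pics/t19.png',t.im)"
```

```text
clock: 24.8
tcp_pos: [0.4107, -0.4467, 0.2947]
orientation: [-2.515, 0.268, -0.186]
contact_force: [0.9, -1.6, 0.1]
grip_width: 0.0787
clock: 25.22
tcp_pos: [0.4034, -0.5385, 0.3063]
orientation: [-2.512, 0.272, -0.182]
contact_force: [0.2, 0.8, 0.9]
grip_width: 0.0788
t 25.22 tcp [ 0.4034 -0.5385  0.3063] x [ 0.97  -0.235  0.069] y [-0.153 -0.8   -0.581] z [ 0.191  0.553 -0.811] xaz -13.6 w 0.0788 F [0.21 0.84 0.94] q [ 1.02  0.68  0.05  1.19 -0.49  1.71  0.89]
```

View pics/s19.png

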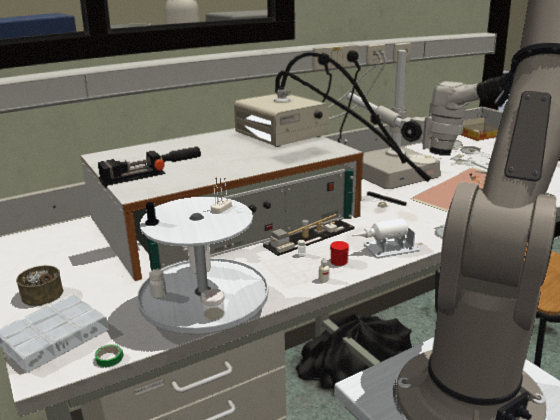

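View pics/t19.png

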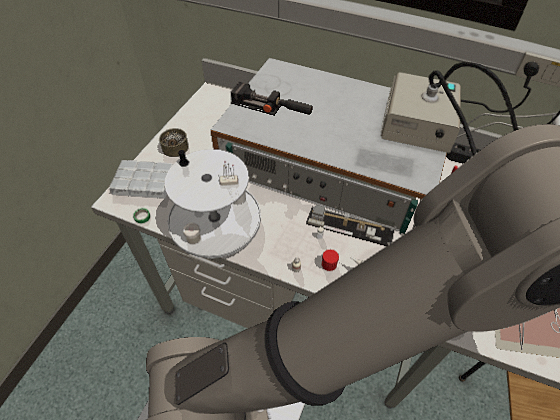

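```bash
python3 -c "
from tgt import *
st([.12,-.60,.40])"
```

```text
t 25.32 tcp [ 0.4032 -0.5375  0.3063] x [ 0.97  -0.235  0.068] y [-0.153 -0.799 -0.581] z [ 0.191  0.553 -0.811] xaz -13.6 w 0.0784 F [-0.21 -0.06 -0.38] q [ 1.02  0.68  0.05  1.19 -0.49  1.71  0.89]
rows cm [-25.36   3.88 -16.46]
```

```bash
python3 -m pendant '-2.5 0.4 -1.7 0; -2.5 0.4 -1.7 0; -2.5 0.4 -1.7 0; -2.5 0.4 -1.7 0; -2.5 0.4 -1.7 0; -2.5 0.4 -1.7 0; -2.5 0.4 -1.7 0; -2.5 0.4 -1.7 0'; python3 -m pendant '-2.5 0.4 -1.7 0; -2.5 0.4 -1.7 0; 0 0 0 0; 0 0 0 0'
python3 - <<'E'
from tgt import *
st()
s,t=cams();s.crop('pics/s20.png',130,180,290,320,5);t.crop('pics/t20.png',280,210,420,320,5)
cv2.imwrite('pics/t20f.png',t.im)
s2,t2=cams();print('motion',cv2.absdiff(s.im,s2.im)[180:330,130:290].mean(), cv2.absdiff(s.im,s2.im)[215:275,340:440].mean())
E
```

```text
clock: 25.98
tcp_pos: [0.1967, -0.5769, 0.3739]
orientation: [-2.49, 0.244, -0.162]
contact_force: [-1.5, -1.2, -0.6]
grip_width: 0.0789
clock: 26.32
tcp_pos: [0.155, -0.5784, 0.3776]
orientation: [-2.491, 0.246, -0.173]
contact_force: [-0.3, 0.2, 0.2]
grip_width: 0.0788
t 26.32 tcp [ 0.155  -0.5784  0.3776] x [ 0.974 -0.217  0.065] y [-0.135 -0.789 -0.599] z [ 0.181  0.575 -0.798] xaz -12.5 w 0.0788 F [-0.28  0.19  0.19] q [ 1.64  0.65 -0.5   1.14 -0.12  1.91  0.94]
motion 1.948125 1.7727222222222223
```

View pics/s20.png

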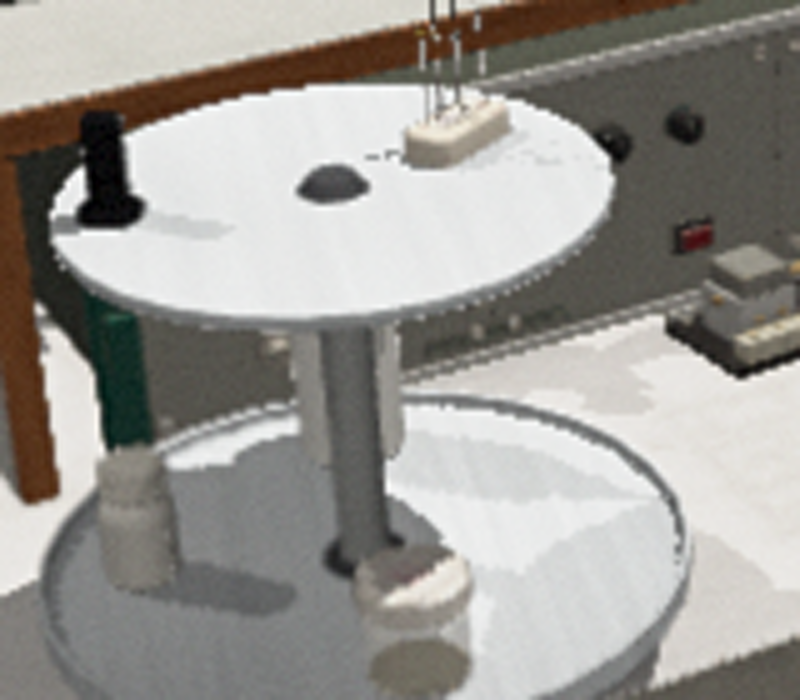

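View pics/t20.png

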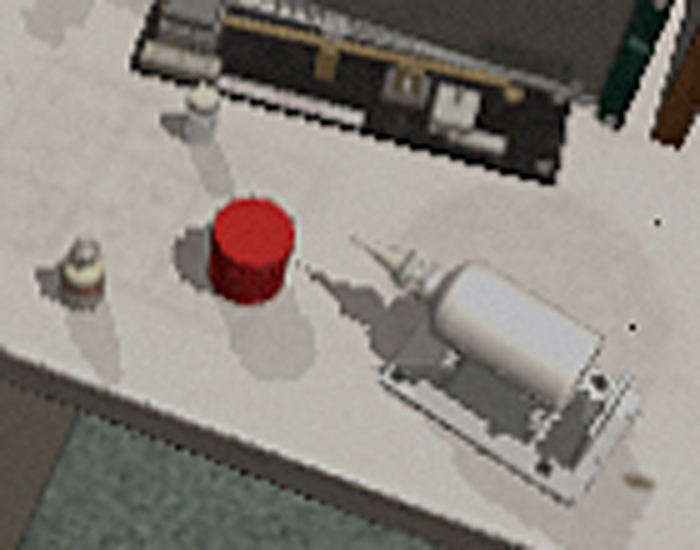

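Run:
```python
from h import *
s,t=cams()
T=lambda x,y:(280+(x+.5)/5-.5,210+(y+.5)/5-.5)
A=np.radians(75.4);x=np.array([np.cos(A),np.sin(A)]);y=np.array([-x[1],x[0]])
tip=t.onz(*T(352,238),.052);bot=t.onz(*T(592,374),.052);a=(tip-bot)
print('tip',tip,'bottom',bot,np.linalg.norm(a),'az',np.degrees(np.arctan2(a[1],a[0])))
mid=bot+.036*a/np.linalg.norm(a);mid2=tip-.1*a/np.linalg.norm(a)
for c in((.4575,-.2365),(.4565,-.240)):
  for m in(mid,mid2): d=m[:2]-c;print('rest frame',(d@x).round(4),(d@y).round(4))
# same-camera rest saddle far tips earlier (10x crop origin 340,255)
T2=lambda u,v:(340+(u+.5)/10-.5,255+(v+.5)/10-.5)
f=[t.onz(*T2(*p),.043)[:2] for p in((397,130),(567,240))];c=(f[0]+f[1])/2+.025*y;print('top-only rest centre',c,'mid in it',[(((m[:2]-c)@x).round(4),((m[:2]-c)@y).round(4)) for m in(mid,mid2)])
```

```text
tip [ 0.48319298 -0.14185365  0.052     ] bottom [ 0.45431425 -0.27511027  0.052     ] 0.13634994717697121 az 77.77222237395428
rest frame -0.0022 -0.0052
rest frame -0.0018 -0.0051
rest frame 0.0014 -0.0052
rest frame 0.0018 -0.0052
top-only rest centre [ 0.45734155 -0.23764933] mid in it [(np.float64(-0.001), np.float64(-0.005)), (np.float64(-0.0007), np.float64(-0.005))]
```

Run:
```python
from h import *
s,t=cams()
s.crop('pics/s21.png',340,200,440,270,8);t.crop('pics/t21.png',345,255,415,315,11)
T=lambda x,y:(280+(x+.5)/5-.5,210+(y+.5)/5-.5)
S=lambda x,y:(340+(x+.5)/7-.5,190+(y+.5)/7-.5)
print('tip',tri(s,S(86,318),t,T(352,238)))
```

```text
tip (array([ 0.4863578 , -0.14093222,  0.04951154]), np.float64(0.003006121672388358))
```

View pics/s21.png

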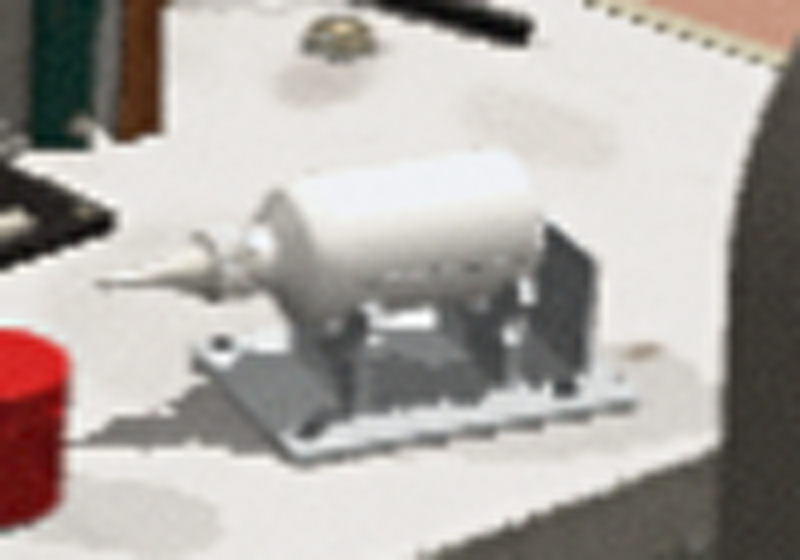

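View pics/t21.png

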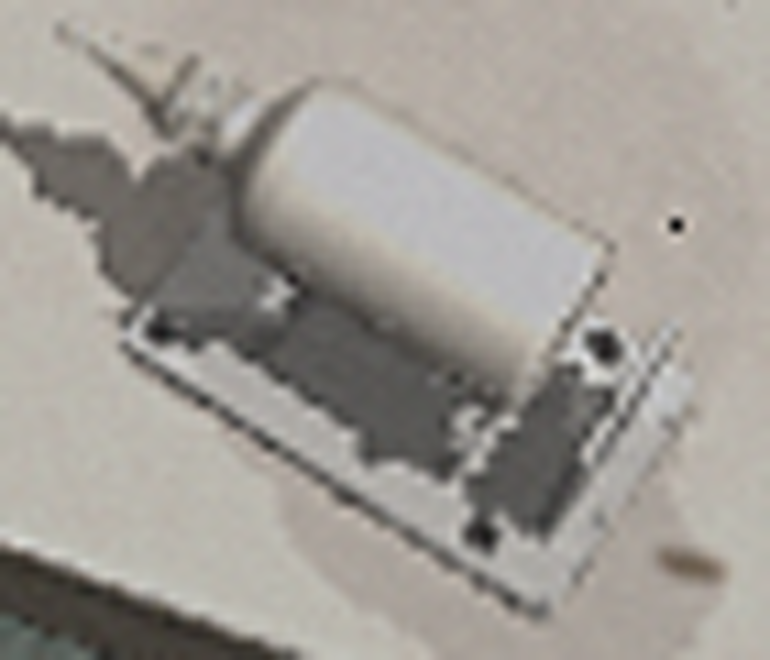

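The bottle lies level in both saddles with its bottom towards the end plate. The carousel is still, and the other pieces are standing. I hand in.

```bash
python3 -c "
from bench import r
print(r.hand_in()); o=r.get_obs(); print(o['clock'],o['contact_force'])"
```

```text
the job is handed in; nothing more can be done
None
the job is handed in; nothing more can be done
```

The fallen bottle is out from under the upper deck and lying in the two V-saddles. Its bottom is towards the end plate and its nozzle is over the open end. I handed the job in at about 26.5 s; no verdict came back.

**What I did:**
- I turned the carousel about 76° clockwise with its peg caged loosely between the fingers.
- The moves offer no tilt command. I tilted the tool about 35° by reaching past the arm's upper reach limit, then its inner one, in free space.
- I gripped the bottle by its body at 40 N, lifted it over the lip and pulled it out along its own axis. I carried it high over the dropper and vial, lowered it until I felt about 3 N of contact, opened, and backed off along the fingers.

**Last checks from the images:**

| Check | Result | Limit |
|---|---|---|
| Along the rest | about -1 mm | ±14 mm |
| Angle to the rest | about 0.04 rad | 0.12 rad |
| Height at the nozzle tip, from two views | 49.5 mm (rays 3 mm apart), against 52 mm nominal | ±7 mm |
| Across the rest | -5 mm against the saddle tips, about -2.5 mm against the rest's screws | ±8 mm |

- **Across the rest:** the two readings disagree. I believe the bottle is centred, because the V seats it and the finger position at release gave about -1 mm.
- **Rest position:** the two cameras disagreed by 3 to 7 mm on the raised parts of the rest, so I used a value in between.
- **Everything else:** the last carousel pictures showed the jar, small bottle, tall bottle and pin block standing. Two frames in a row showed no more than a small, noise-like difference. The dropper and vial were standing where they had been, and the arm was clear of everything.

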